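Load the bearing stack into the sloping fixture and clamp it

ROBOT

A 7-joint arm with a two-finger parallel gripper is mounted at the origin on the work surface. World frame = base frame: x ahead of the robot, y to its left, z up, the work surface at z = 0. Lengths are in m, angles in rad, forces in N, time in s.
With the tool pointing down it reaches from about 0.4 to 0.875 m from the base axis. Payload 6.5 kg.
Tool frame: the origin (TCP) lies between the finger pads; the fingertips stand arm.tip_extent ahead of it and the grasp point (between the pads) is the TCP (arm.tip_extent is the distance from the TCP to the fingertips, in m); z points along the fingers, y is the line along which they close (so a half turn about z gives the same grasp; the last joint's range is limited). The gripper opens to 85 mm and grips with 20 to 120 N. Pads are 22 mm wide; open, the fingers measure 114 mm over their backs; the gripper's body (76 mm by 85 mm) begins 54 mm behind the grasp point. The pads swing forward as they close: fully open they stand 13 mm farther back than shut.
Start: joints at [-1.339, 0.536, -0.004, 1.538, 0.003, 1.067, -0.071], TCP at [0.191, 0.621, 0.25] pointing down, gripper open.
Joint ranges: [-2.7, 2.7], [-0.37, 2.16], [-1.27, 1.26], [0.24, 2.4], [-1.31, 4.45], [0.19, 1.91], [-2.76, 2.76]. Speed limits (rad/s): [2.39, 2.39, 3.14, 3.14, 3.14, 3.14, 3.14].

INTERFACE

Orientations are given as [roll, pitch, yaw] about the fixed x, y, z axes, in that order (R = Rz(yaw) Ry(pitch) Rx(roll)).
In Python, from bench import arm gives the robot as it stands.
- The arm moves only by the tool carry_out, never from a script. Its argument "increments" is a list that holds one entry, the list of rows, each a list of 6 numbers: the shift along the world's x, y, z normalised to -1 to 1, where 1 is 0.5 m, then the turn, a rotation vector about the world's x, y, z normalised to -1 to 1, where 1 is 1.5 rad. In form: [[[tx, ty, tz, rx, ry, rz], ...]]. A call has 1 to 10 rows; each row shifts and turns the commanded pose from where the row before left it; what a row does not reach is not made up. A row lasts 1/8 s, in which the tool goes at most 62.5 mm and 10.7 degrees, less where a joint would pass 70% of its speed; a pose out of reach is approached as far as the arm can. A call with a number of a shift or a turn outside -1 to 1 is refused whole. A call with a gripper value outside its range is refused whole. "jaw" is the closure, from -1 (fully open) to 1 (shut), set as the call begins (left out, the last holds). The fingers move at their own pace and stop on an object; "grip_force" is the grip in N (left out, the last holds). Time passes only in rows, so rows that do not move let the fingers close. It gives the time, the measured TCP pose, the force, the opening and the grip force at its end, in the units of the state.
- arm.get_state(): the state, without advancing time (a new reading comes with each control period).
- arm.snapshot(name): name is "scene" or "side" or "wrist"; returns the picture (400x640x3 uint8, red, green, blue); there is no depth.
- arm.camera_model(name): a dict with "K" (3x3 intrinsics, pixels), "R" (3x3) and "t" (3): a world point X has camera coordinates R X + t. Camera axes: x right, y down, z forward; pixel columns grow to the right and rows downward; lengths in m; the calibration is good to about 2 mm. A picture is of the moment at which its call begins: read the wrist's pose just before it. camera_model takes no time and is no camera call; for the wrist camera it gives the pose at the moment of the call.
- arm.job_done(): hands the job in; it is judged then, once.
Trained networks look in the newest picture that a camera, given by its name, has taken for a name from the list of things; names that differ only in an ending like _2 or _b are one class to them, and where a whole thing is asked for, a point or a joint stands for the part that bears it (a point fixed in the world has none). Each returns a list of dicts, best first, with "score" (0 to 1); they miss things now and then, are a little off and sometimes report something else, mostly with a low value. They report only what shows in the picture. A call takes as long as a camera call. They do not tell look-alikes from the thing itself.
- arm.spot_in(camera, thing): "box" ([left, top, width, height] in pixels, round what is visible of it).
- arm.outline_of(camera, thing): "pixels" (400x640 bool, what is visible of it) and "box" ([left, top, width, height] in pixels, round what is visible of it).
The state is a dict: "time_s": time; "joint_pos": joint angles; "joint_vel": joint speeds; "joint_efforts": joint torques, N m; "ee_pos": TCP position; "tool_rot": TCP orientation; "ft_force": force on the tool from outside, world axes, zero at the start; "wrist_torque": the same for the moment, N m; "width": opening from 0.0 (shut) to 1.0 (fully open); "gripper_force": force on a finger pad.
Only numpy, scipy, OpenCV 4.12 (cv2) and the standard library are available. Lean on these libraries where they do the work, as an engineer would, in place of code of your own. Each camera call takes 0.05 s, during which the arm holds its last target. There are 200 camera calls.

TASK

Build the bearing stack in the sloping fixture pocket on the bench: first seat the blue housing squarely on the pocket floor, then lay the brass spacer flat on it, then the steel disc flat and centred on top. With all three in, push the red sprung clamp arm over until it snaps down on the disc, and leave the other things on the bench where they are.

Things in the scene. Friction and masses are not known exactly. Their poses are not given: they have to be found in the camera images.
- pocket: Sloping aluminium pocket, 48 x 48 mm inside, 52 mm deep. Origin: middle of its floor, 45 mm above the bench. z points out of the mouth, leaning 28 degrees from vertical towards the fixture's front (-x, robot side); y is level. Closed at -x and +x by walls 9 mm thick, 66 mm long; at -y and +y corner lips leave slots 34 mm wide in x, full depth, open outwards, for the fingers.
- fixture: Dark steel base plate under the pocket, 150 x 190 mm, fixed to the bench. Origin on the bench straight below the pocket's origin; z up, front at -x. The pocket's 10 mm floor plate reaches from y = -55 to +115 mm and carries the clamp's red hinge cheeks (34 mm wide in x, y = 79 to 101 mm, up to 74 mm above the floor in the pocket's frame).
- housing: Bearing housing: blue square block 44 x 44 x 32 mm high with a steel ring and dark bore on both faces, about 250 g. Origin: centre of its underside; z up.
- housing_mid (a point): Centre of the blue housing block, 16 mm above its underside.
- spacer: Spacer: square brass plate 44 x 44 x 14 mm thick with a dark round hole in the middle, about 120 g. Origin: centre of its underside; z up.
- spacer_mid (a point): Centre of the brass spacer, 7 mm above its underside.
- disc: Cover disc: round plain steel disc, 44 mm diameter, 12 mm thick, with three small dark screw holes, about 100 g. Origin: centre of its underside; z up. In the pocket it reaches 6 mm above the walls on top of housing and spacer.
- disc_mid (a point): Centre of the steel disc, 6 mm above its underside.
- clamp (a joint): Angle (rad) of the red clamp arm: 1.85 = thrown open, standing up and leaning outwards on the pocket's +y side (its start); 0 = lying across the pocket, its rubber pad on top of the full stack (to -0.12 if nothing is there). An over-centre spring pulls it open above 1.0, shut below 1.0: 3 to 4 N at the tip pushes it over, then it falls shut by itself in about 1 s.
- clamp_tip (a point): Middle of the black grip at the free end of the red clamp arm, 100 mm from the hinge. The arm is 16 mm wide (along pocket x), 10 mm thick and 108 mm long (113 mm with the grip), and swings in the pocket's y-z plane at x = 0.
- clamp_hinge (a point): Hinge axis of the clamp arm, which runs along the pocket's x axis: at y = +90 mm, z = +66 mm, x = 0 in the pocket's frame.
- tape: Bystander: yellow ring of tape, 76 mm across, 25 mm high. Origin: centre of underside.
- spray: Bystander: standing can, green label, 54 mm across, 160 mm high. Origin: centre of underside.
- glue: Bystander: white bottle with red cap, 52 mm across, 130 mm high. Origin: centre of underside.
- jar: Bystander: glass jar with black lid, 66 mm across, 85 mm high. Origin: centre of underside.
- wrench: Bystander: steel wrench lying flat, 170 mm long along its x. Origin: about its middle, on the bench.
- driver: Bystander: screwdriver with orange handle lying flat, 190 mm long along its x. Origin: about its middle, on the bench.
Not all that is in view belongs to the job. Of the things like the disc, leave any that is purple; of the rest the larger one is meant.

How it is judged:
By the outcome, as a careful person would: the job done as asked, in the order asked, and still so for the second after the job is handed in, with the robot touching nothing.
It also fails if it takes over 72 s, if anything falls off the work surface, if the arm or the gripper's body presses on something with over 40 N, if the wrist force passes 120 N, or if a joint passes its speed limit or range.

## Working session

There is one attempt and no reset: what is moved stays moved. The work goes in short steps, Python scripts to look and compute and a tool call to move; the robot and the scene stay as the last step left them, time stands still between calls to the robot, and variables do not carry over. Pictures are saved under pics/ and viewed, at most 10 in all, crops included, and the job is handed in when it is done.

Besides the shell and the picture viewer there is one more tool, called as name([rows], argument=value, ...), one row to a line, values as JSON. carry_out: Moves the arm, as the interface text tells. Scaled input: -1 to 1 covers 0.5 m each way for a shift and 1.5 rad each way for a turn. Its arguments: {"type":"object","properties":{"increments":{"type":"array"},"jaw":{"type":"number"},"grip_force":{"type":"number"}},"required":["increments"]}

```bash
mkdir -p pics; ls; python3 - <<'E'
from bench import arm
import cv2,numpy as np
s=arm.get_state(); print(s['time_s'],s['ee_pos'],s['tool_rot'],s['width'],arm.tip_extent)
a=arm.snapshot('scene');b=arm.snapshot('side')
cv2.imwrite('pics/scene.png',a[:,:,::-1]);cv2.imwrite('pics/side.png',b[:,:,::-1])
for c in('scene','side'):
  m=arm.camera_model(c);print(c,np.round(m['K'],1).tolist(),np.round(m['R'],3).tolist(),np.round(m['t'],3).tolist(), np.round(-m['R'].T@m['t'],3))
  for t in('housing','spacer','disc','pocket','clamp','clamp_tip','fixture'):
    print(c,t,[(np.round(d['box']).astype(int).tolist(),round(d['score'],2)) for d in arm.spot_in(c,t)][:4])
E
```

```text
pics
0.0 [0.19054285 0.62081532 0.24939895] [-3.13983265e+00  1.22663178e-04  2.84389802e+00] 0.9960600951500128 0.019
scene [[368.2, 0.0, 324.2], [0.0, 368.2, 203.6], [0.0, 0.0, 1.0]] [[-0.196, 0.981, 0.009], [0.539, 0.115, -0.834], [-0.819, -0.159, -0.551]] [0.099, -0.209, 1.446] [1.316 0.157 0.622]
scene housing [([212, 194, 25, 17], 0.79), ([327, 151, 70, 75], 0.35)]
scene spacer []
scene disc [([180, 253, 20, 14], 0.54), ([262, 245, 12, 20], 0.46)]
scene pocket [([328, 150, 69, 78], 0.65), ([383, 149, 13, 39], 0.56), ([261, 242, 13, 25], 0.21)]
scene clamp [([380, 152, 12, 38], 0.73)]
scene clamp_tip [([385, 149, 10, 39], 0.49), ([415, 203, 33, 17], 0.42)]
scene fixture [([325, 150, 77, 101], 0.56)]
side [[412.4, 0.0, 317.7], [0.0, 412.4, 197.2], [0.0, 0.0, 1.0]] [[0.751, -0.659, -0.022], [-0.366, -0.389, -0.845], [0.549, 0.643, -0.534]] [-0.416, 0.285, 0.709] [ 0.028 -0.619  0.61 ]
side housing [([379, 301, 32, 34], 0.91)]
side spacer [([335, 251, 27, 19], 0.86)]
side disc [([450, 250, 19, 16], 0.73), ([448, 290, 20, 14], 0.58), ([417, 262, 23, 20], 0.55)]
side pocket [([212, 159, 102, 77], 0.87), ([255, 274, 77, 47], 0.69)]
side clamp [([211, 160, 37, 35], 0.61)]
side clamp_tip [([212, 159, 37, 38], 0.73), ([418, 191, 27, 54], 0.62)]
side fixture [([213, 160, 110, 88], 0.73)]
```

```bash
python3 - <<'E'
import cv2
a=cv2.imread('pics/scene.png');b=cv2.imread('pics/side.png')
cv2.imwrite('pics/sc_c.png',cv2.resize(a[130:290,150:470],None,fx=2.5,fy=2.5,interpolation=cv2.INTER_CUBIC))
cv2.imwrite('pics/si_c.png',cv2.resize(b[140:350,200:490],None,fx=2.75,fy=2.75,interpolation=cv2.INTER_CUBIC))
E
```

```text
(no output)
```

View pics/sc_c.png

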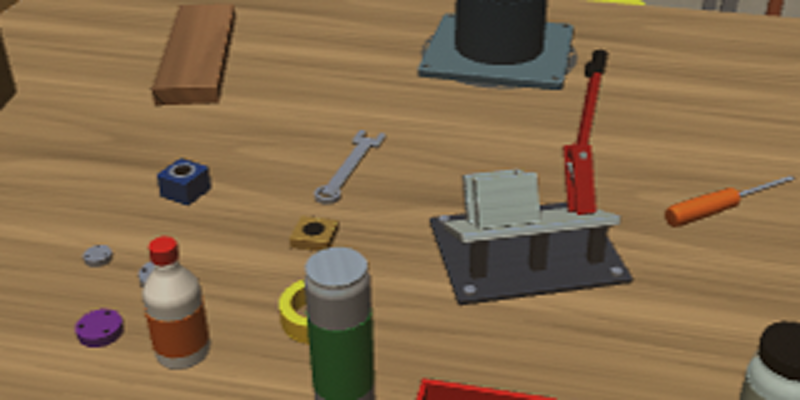

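View pics/si_c.png

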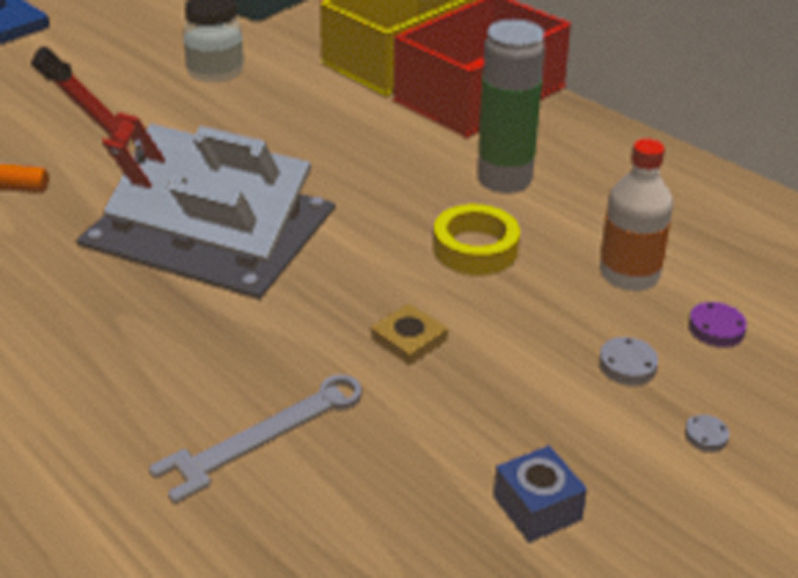

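Side view: blue housing (396,318), brass spacer (348,261), and the pocket's two walls around (270,205) with the red clamp standing open. There are three disc-like things: purple (460,257), which is excluded, small steel (457,297) and larger steel (428,271). The larger steel disc is the one meant. The enlarged crop confirms it is plainly bigger than the small one.

```bash
cat > h.py <<'E'
from bench import arm
import numpy as np,cv2
from scipy.optimize import least_squares,minimize
from scipy.spatial.transform import Rotation as Ro
def proj(m,X):
    c=np.atleast_2d(X)@m['R'].T+m['t'];p=c@m['K'].T;return p[:,:2]/p[:,2:]
def ray(m,uv,z):
    d=m['R'].T@np.linalg.inv(m['K'])@np.r_[uv,1.];o=-m['R'].T@m['t'];return o+d*(z-o[2])/d[2]
def boxpts(w,h,round_=False):
    if round_: a=np.linspace(0,2*np.pi,40);q=np.c_[np.cos(a),np.sin(a)]*w/2
    else: q=np.array([[1,1],[1,-1],[-1,-1],[-1,1]])*w/2
    return np.vstack([np.c_[q,0*q[:,0]],np.c_[q,0*q[:,0]+h]])
DIM=dict(housing=(.044,.032,False),spacer=(.044,.014,False),disc=(.044,.012,True))
def fit(obs,name,z0=0.):
    """obs: list of (camera model, mask). Pose x,y,yaw of an upright block by mask overlap."""
    P=boxpts(*DIM[name]);S=4
    def place(v): return np.c_[P[:,:2]@np.array([[np.cos(v[2]),np.sin(v[2])],[-np.sin(v[2]),np.cos(v[2])]])+v[:2],P[:,2]+z0]
    big=[cv2.resize(k.astype(np.uint8),None,fx=S,fy=S,interpolation=cv2.INTER_NEAREST)>0 for _,k in obs]
    def cost(v):
        c=0
        for (m,_),k in zip(obs,big):
            h=cv2.convexHull(((proj(m,place(v))+.5)*S).astype(np.float32))
            r=np.zeros(k.shape,np.uint8);cv2.fillConvexPoly(r,np.round(h).astype(np.int32),1);r=r>0
            c+=1-(r&k).sum()/max((r|k).sum(),1)
        return c/len(obs)
    m,k=obs[0];yx=np.argwhere(k).mean(0);g=ray(m,yx[::-1],DIM[name][1]/2)
    best=None
    for yaw in ([0.] if DIM[name][2] else np.arange(0,1.57,.26)):
        s=np.array([[0,0,0],[.01,0,0],[0,.01,0],[0,0,.2]])+[g[0],g[1],yaw]
        r=minimize(cost,s[0],method='Nelder-Mead',options=dict(initial_simplex=s,xatol=1e-4,fatol=1e-4))
        if best is None or r.fun<best.fun:best=r
    return best.x,best.fun
E
python3 - <<'E'
from h import *
S={c:arm.snapshot(c) for c in('scene','side')}
M={c:arm.camera_model(c) for c in S}
for t in DIM:
  for c in S:
    for d in arm.outline_of(c,t)[:3]:
      b=d['box']
      x,f=fit([(M[c],d['pixels'])],t);print(t,c,np.round(b).astype(int),round(d['score'],2),np.round(x,4),'1-iou',round(f,2))
for n,uv in dict(tape=(373,227),spray=(384,205),glue=(430,240),wr=(294,298)).items(): print(n,np.round(ray(M['side'],uv,0.),3))
# walls top z~0.045+.05
print(ray(M['side'],(285,197),.09),ray(M['side'],(277,213),.09))
b=cv2.imread('pics/side.png');a=cv2.imread('pics/scene.png')
i=cv2.resize(b[155:250,210:330],(600,475),interpolation=cv2.INTER_CUBIC);j=cv2.resize(a[140:260,310:410],(500,600),interpolation=cv2.INTER_CUBIC)
cv2.imwrite('pics/fx.png',i)
E
```

```text
housing scene [269 227  30  71] 0.58 [ 0.7494 -0.037  -0.9665] 1-iou 0.69
housing side [379 302  32  36] 0.79 [ 0.4685 -0.314   1.2788] 1-iou 0.06
housing side [213 154 100  81] 0.27 [0.5183 0.0674 0.1851] 1-iou 0.85
housing side [374 145  23  66] 0.27 [ 0.7709 -0.0195  1.3289] 1-iou 0.73
spacer scene [266 216  22  15] 0.68 [ 0.5264 -0.1334  1.6636] 1-iou 0.1
spacer side [257 274  75  46] 0.59 [ 0.3774 -0.141   2.0926] 1-iou 0.73
spacer side [334 253  27  18] 0.57 [ 0.5235 -0.1367  1.6118] 1-iou 0.09
spacer side [161 200  55  10] 0.44 [0.3947 0.2964 0.1722] 1-iou 0.52
disc scene [179 253  24  17] 0.76 [ 0.7176 -0.2927  0.0267] 1-iou 0.06
disc side [451 294  18  14] 0.74 [ 0.6087 -0.3494  0.0296] 1-iou 0.5
disc side [263 140  23  31] 0.66 [0.7302 0.3965 0.1349] 1-iou 0.81
disc side [418 262  22  18] 0.55 [ 0.6258 -0.2713  0.0808] 1-iou 0.11
tape [ 0.664 -0.082  0.   ]
spray [ 0.759 -0.035  0.   ]
glue [ 0.724 -0.208  0.   ]
wr [ 0.372 -0.136  0.   ]
[0.50709471 0.06134508 0.09      ] [0.45307227 0.0201573  0.09      ]
```

View pics/fx.png

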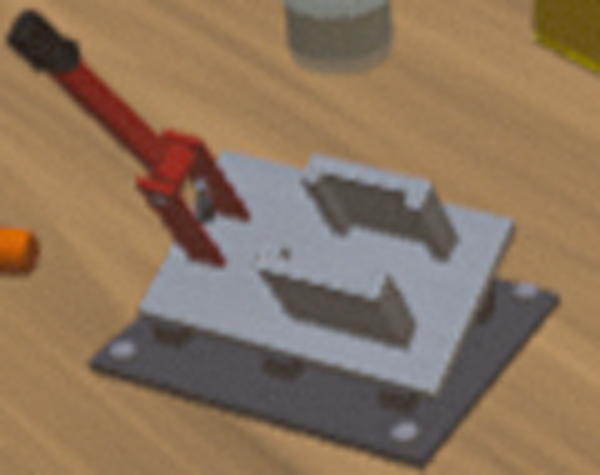

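```bash
cat >> h.py <<'E'
th=np.deg2rad(28)
def Rp(yaw): return Ro.from_euler('z',yaw).as_matrix()@np.array([[np.cos(th),0,-np.sin(th)],[0,1,0],[np.sin(th),0,np.cos(th)]])
def P2W(v,X): return np.asarray(X)@Rp(v[2]).T+[v[0],v[1],.045]
def fixfit(obs,v0):
    """obs: list of (model, [(pocket point, uv, weight)]); points with x None-coded via 'a','b' plate edges"""
    def res(v):
        r=[]
        for m,L in obs:
            for X,uv,w in L:
                X=[v[3] if X[0]=='a' else v[4] if X[0]=='b' else X[0],X[1],X[2]]
                r+=list(w*(proj(m,P2W(v,X))[0]-uv))
        return np.array(r)
    s=least_squares(res,v0,loss='soft_l1',x_scale=[.01,.01,.05,.01,.01]);return s.x,res(s.x)
E
python3 - <<'E'
from h import *
M=arm.camera_model('side')
k=lambda x,y:np.array([210+x/5-.4,155+y/5-.4])
L=[(('a',-.055,0),k(437,380),1),(('b',-.055,0),k(515,222),1),(('a',.115,0),k(145,303),1),(('b',.115,0),k(222,152),1),
((.033,.033,.052),k(315,155),1),((.033,-.033,.052),k(430,180),1),
((0,.09-.1*np.cos(1.85),.066+.1*np.sin(1.85)),k(45,40),.5)]
v,r=fixfit([(M,L)],[.48,.04,0,-.05,.05]);print(np.round(v,4));print(np.round(r.reshape(-1,2),1))
R=Rp(v[2]);print(R.round(3));
m=arm.camera_model('wrist');s=arm.get_state()
T=Ro.from_euler('xyz',s['tool_rot']).as_matrix()
print('cam in tool',T.T@(-m['R'].T@m['t']-s['ee_pos']),(m['R']@T).round(3),m['K'].round(1),s['time_s'])
E
```

```text
[ 0.5108  0.0715  0.3985 -0.0435  0.0479]
[[ 0.6  0.6]
 [-0.2  0.1]
 [-0.6 -0.7]
 [-0.  -0.2]
 [-0.3 -0.5]
 [ 0.8  0.3]
 [-0.3  0.1]]
[[ 0.814 -0.388 -0.433]
 [ 0.343  0.922 -0.182]
 [ 0.469  0.     0.883]]
cam in tool [ 0.07591017  0.00058677 -0.1239417 ] [[-0.001  1.    -0.001]
 [-0.955 -0.001 -0.296]
 [-0.296  0.001  0.955]] [[313.1   0.  320.1]
 [  0.  313.1 200. ]
 [  0.    0.    1. ]] 1.2
```

The fixture fit closes to under 1 px: x 0.511, y 0.0715, yaw 0.40. Now heading for the housing, passing high over the fixture for a closer look.

carry_out([
  [[0.074,-0.077,0.031,0,0,-0.104],[0.074,-0.077,0.031,0,0,-0.104],[0.074,-0.077,0.031,0,0,-0.104],[0.074,-0.077,0.031,0,0,-0.104],[0.074,-0.077,0.031,0,0,-0.104],[0.074,-0.077,0.031,0,0,-0.104],[0.074,-0.077,0.031,0,0,-0.104],[0.04,-0.11,0,0,0,-0.104],[0.04,-0.11,0,0,0,-0.104],[0.04,-0.11,0,0,0,-0.104]],
], jaw=-1)

```text
time_s: 2.45
ee_pos: [0.5102, 0.1851, 0.3591]
tool_rot: [3.141, -0.001, 1.279]
ft_force: [0.2, -0.6, -0.2]
width: 1.001
gripper_force: 0.0
```

```bash
cat >> h.py <<'E'
WALL=[[(s*x,y,z) for x,y,z in [(.024,-.033,.052),(.033,-.033,.052),(.033,.033,.052),(.024,.033,.052)]] for s in(1,-1)]
def overlay(img,m,v,plate=(-.0435,.0479)):
    o=cv2.cvtColor(img,cv2.COLOR_RGB2BGR).copy();a,b=plate
    for L,c in [(WALL[0],(0,0,255)),(WALL[1],(0,0,255)),([(a,-.055,0),(b,-.055,0),(b,.115,0),(a,.115,0)],(255,0,255)),([(.022,.022,.0),(-.022,.022,.0),(-.022,-.022,.0),(.022,-.022,.0)],(0,255,0))]:
        cv2.polylines(o,[np.round(proj(m,P2W(v,L))*8).astype(np.int32)],True,c,1,cv2.LINE_AA,3)
    return o
E
python3 - <<'E'
from h import *
m=arm.camera_model('wrist');a=arm.snapshot('wrist')
v=[.5108,.0715,.3985]
o=overlay(a,m,v);p=proj(m,P2W(v,[[0,0,.03]]))[0];print(p)
x,y=(int(np.clip(p[0]-160,0,320)),int(np.clip(p[1]-110,0,180)))
cv2.imwrite('pics/w1.png',cv2.resize(o[y:y+220,x:x+320],None,fx=2.5,fy=2.5,interpolation=cv2.INTER_CUBIC));print(x,y)
np.save('w1.npy',a);import pickle;pickle.dump(m,open('w1.pkl','wb'))
E
```

```text
[335.94315795 244.43653827]
175 134
```

View pics/w1.png

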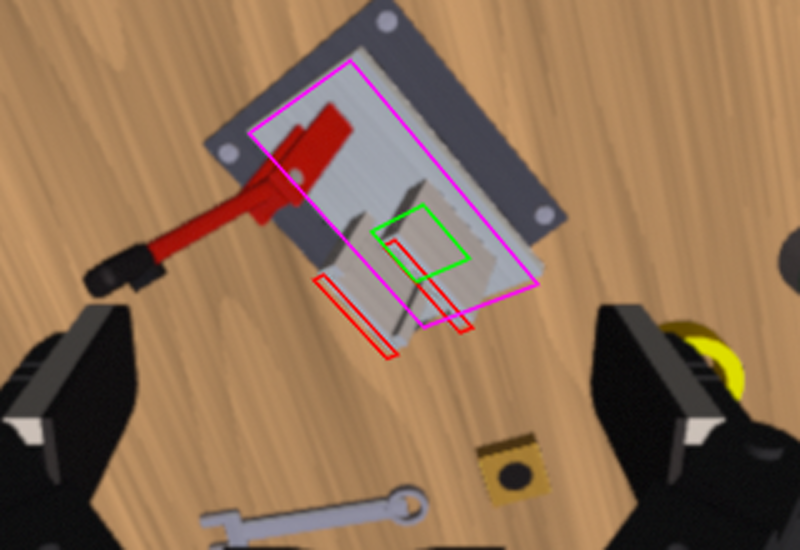

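```bash
python3 - <<'E'
import numpy as np,cv2
a=np.load('w1.npy')[:,:,::-1]
cv2.imwrite('pics/w1z.png',cv2.resize(a[150:286,250:406],None,fx=5,fy=4.4,interpolation=cv2.INTER_LANCZOS4) if 0 else cv2.resize(a[200:280,290:400],None,fx=7,fy=7,interpolation=cv2.INTER_CUBIC))
E
```

```text
(no output)
```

View pics/w1z.png

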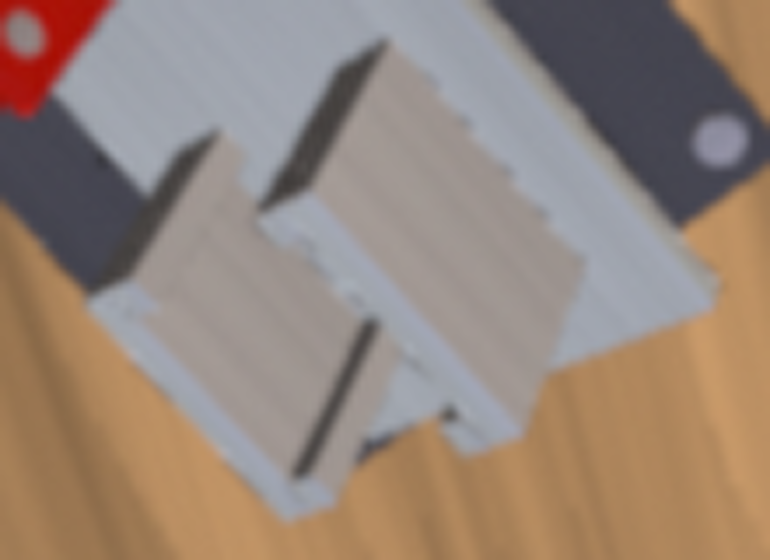

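```bash
cat > fitfx.py <<'E'
from h import *
import pickle
M=arm.camera_model('side');W=pickle.load(open('w1.pkl','rb'))
k=lambda x,y:np.array([210+x/5-.4,155+y/5-.4])
L=[(('a',-.055,0),k(437,380),1),(('b',-.055,0),k(515,222),1),(('a',.115,0),k(145,303),1),(('b',.115,0),k(222,152),1),
((.033,.033,.052),k(315,155),1),((.033,-.033,.052),k(430,180),1)]
q=lambda x,y:np.array([290+x/7-.43,200+y/7-.43])
z=.052
Q=[((-.033,.033,z),q(90,293),1),((-.033,-.033,z),q(290,520),1),((-.017,.033,z),q(135,283),1),((-.017,-.033,z),q(335,503),1),
((.033,.033,z),q(313,188),1),((.033,-.033,z),q(522,435),1),((.017,.033,z),q(260,210),1),((.017,-.033,z),q(468,453),1)]
for n,o in dict(side=[(M,L)],wrist=[(W,Q)],both=[(M,L),(W,Q)]).items():
  v,r=fixfit(o,[.51,.07,.4,-.045,.045]);print(n,np.round(v,4));print(np.round(r.reshape(-1,2),1).tolist())
E
python3 fitfx.py
```

```text
side [ 0.5105  0.0714  0.3988 -0.0432  0.0481]
[[0.6, 0.6], [-0.3, 0.0], [-0.6, -0.7], [-0.0, -0.2], [-0.4, -0.4], [0.7, 0.4]]
wrist [ 0.5144  0.0755  0.3898 -0.045   0.045 ]
[[-0.9, 0.6], [-0.5, 0.1], [0.1, -1.6], [0.9, -0.3], [0.4, -0.4], [1.1, -0.1], [-0.7, 0.6], [-0.2, 0.6]]
both [ 0.5143  0.0754  0.3925 -0.0466  0.0447]
[[0.1, 0.5], [-0.6, 0.0], [-0.7, -1.0], [0.0, -0.3], [-0.0, -1.6], [0.9, -0.8], [-0.9, 0.8], [-0.5, 0.2], [0.1, -1.4], [0.9, -0.2], [0.3, -0.2], [1.1, -0.0], [-0.7, 0.8], [-0.2, 0.6]]
```

carry_out([
  [[-0.0083,-0.1,-0.02,0,0,0],[-0.0083,-0.1,-0.02,0,0,0],[-0.0083,-0.1,-0.02,0,0,0],[-0.0083,-0.1,-0.02,0,0,0],[-0.0083,-0.1,-0.03,0,0,0],[-0.0083,-0.1,-0.03,0,0,0],[-0.0083,-0.1,-0.04,0,0,0],[-0.0083,-0.1,-0.04,0,0,0],[-0.0083,-0.1,-0.04,0,0,0],[-0.0083,-0.1,-0.04,0,0,0]],
])

```text
time_s: 3.75
ee_pos: [0.4685, -0.3143, 0.2082]
tool_rot: [3.141, -0.0, 1.285]
ft_force: [1.3, 0.3, 0.1]
width: 0.998
gripper_force: 0.0
```

```bash
cat >> h.py <<'E'
def look(name):
    """outline and pose of a part on the bench from the wrist camera"""
    m=arm.camera_model('wrist');a=arm.snapshot('wrist');R=[]
    for d in arm.outline_of('wrist',name)[:4]:
        if d['pixels'].sum()<150: continue
        x,f=fit([(m,d['pixels'])],name);R.append((f,x));print(name,np.round(d['box']).astype(int),round(d['score'],2),np.round(x,4),round(f,3))
    s=arm.get_state();print('tcp',s['ee_pos'].round(4),np.round(s['tool_rot'],3),s['time_s']);return a,m,R
E
python3 - <<'E'
from h import *
a,m,R=look('housing');cv2.imwrite('pics/w2.png',a[:,:,::-1])
E
```

```text
housing [300 155  44  48] 0.8 [ 0.4705 -0.313   1.3074] 0.054
tcp [ 0.4651 -0.3188  0.2074] [-3.14   0.004  1.276] 3.85
```

```bash
python3 - <<'E'
from h import *
for i in range(2):
  a,m,R=look('housing')
E
```

```text
housing [301 151  48  48] 0.79 [ 0.4703 -0.3129  1.2731] 0.068
tcp [ 0.4677 -0.3138  0.2084] [-3.141  0.     1.282] 3.95
housing [299 156  47  48] 0.91 [ 0.4703 -0.3131  1.3051] 0.065
tcp [ 0.469  -0.3119  0.2089] [ 3.141e+00 -1.000e-03  1.286e+00] 4.05
```

carry_out([
  [[0.004,0.002,-0.1,0,0,0.008],[0,0,-0.1,0,0,0],[0,0,-0.1,0,0,0],[0,0,-0.05,0,0,0],[0,0,-0.016,0,0,0],[0,0,0,0,0,0],[0,0,0,0,0,0]],
])

```text
time_s: 4.92
ee_pos: [0.4713, -0.3124, 0.0272]
tool_rot: [3.139, 0.0, 1.297]
ft_force: [-0.0, -0.6, -0.3]
width: 0.996
gripper_force: 0.0
```

carry_out([
  [[0,0,0,0,0,0],[0,0,0,0,0,0],[0,0,0,0,0,0],[0,0,0,0,0,0],[0,0,0,0,0,0]],
], jaw=1, grip_force=50)

```text
time_s: 5.55
ee_pos: [0.4706, -0.3123, 0.0265]
tool_rot: [3.141, -0.0, 1.296]
ft_force: [-0.2, 1.1, 6.5]
width: 0.501
gripper_force: 51.2
```

```bash
python3 -c "
from bench import arm;print(arm.tip_extent,arm.get_state())"
```

```text
0.019 {'time_s': 5.55, 'joint_pos': array([ 0.18123223,  0.77823001,  0.4389212 ,  1.89920797, -0.56763838,
        0.58894244,  0.71616699]), 'joint_vel': array([ 0.00010301, -0.00043712, -0.00043178, -0.00064731,  0.00061437,
        0.00250601, -0.00022376]), 'joint_efforts': array([ 2.85208784e-01, -5.23588157e+01,  9.31408077e+00, -1.33318099e+01,
       -1.63699826e-02, -4.09664121e-01,  6.04524641e-03]), 'ee_pos': array([ 0.47062488, -0.3122878 ,  0.02645602]), 'tool_rot': array([ 3.14071885e+00, -1.38572325e-04,  1.29581045e+00]), 'ft_force': array([-0.16414624,  1.10907217,  6.50678809]), 'wrist_torque': array([ 0.16395186,  0.20753465, -0.04609587]), 'gripper_force': 51.15060210227966, 'width': 0.5005819865640038}
```

carry_out([
  [[0,0,0.06,0,0,0],[0,0,0.1,0,0,0],[0,0.02,0.1,0,0,-0.1],[-0.004,0.1,0.05,0,0,-0.1],[-0.004,0.1,0.03,0,0,-0.1],[-0.004,0.1,0,0,0,-0.1],[-0.004,0.1,0,0,0,-0.1],[-0.004,0.1,0,0,0,-0.103],[-0.004,0.1,0,0.041,-0.1,0],[-0.002,0.1,0,0.041,-0.1,0]],
])

```text
time_s: 6.8
ee_pos: [0.4567, 0.0496, 0.1957]
tool_rot: [3.14, -0.328, 0.392]
ft_force: [0.7, 2.7, -2.7]
width: 0.505
gripper_force: 52.5
```

carry_out([
  [[0,0.009,-0.04,0.041,-0.1,0],[0,0,-0.04,0,0,0],[0,0,0,0,0,0],[0,0,0,0,0,0],[0,0,0,0,0,0]],
])

```text
time_s: 7.42
ee_pos: [0.4638, 0.0524, 0.1679]
tool_rot: [-3.126, -0.378, 0.396]
ft_force: [0.2, -0.1, -3.1]
width: 0.503
gripper_force: 52.5
```

```bash
cat >> h.py <<'E'
def status(v):
    s=arm.get_state();R=Ro.from_euler('xyz',s['tool_rot']).as_matrix();A=Rp(v[2]);Rt=A@np.diag([1,-1,-1.])
    print('t',round(s['time_s'],2),'tcp_p mm',((s['ee_pos']-[v[0],v[1],.045])@A*1e3).round(1),'turn needed /1.5',(Ro.from_matrix(Rt@R.T).as_rotvec()/1.5).round(4),'w',round(s['width'],3),'F_p',(s['ft_force']@A).round(1),'q',s['joint_pos'].round(2))
    return s,A
def go(v,p):
    s=arm.get_state();print('shift /0.5',((P2W(v,p)-s['ee_pos'])/.5).round(4))
V=[.5143,.0755,.391]
E
python3 - <<'E'
from h import *
status(V);m=arm.camera_model('wrist');a=arm.snapshot('wrist')
cv2.imwrite('pics/w3.png',overlay(a,m,V,(-.0456,.0456)))
np.save('w3.npy',a);import pickle;pickle.dump(m,open('w3.pkl','wb'))
E
```

```text
t 7.42 tcp_p mm [  8.7  -2.1 134.6] turn needed /1.5 [ 0.0197 -0.072  -0.008 ] w 0.503 F_p [-1.3 -0.2 -2.8] q [-0.6   0.26  0.53  2.37 -0.94  0.31 -0.41]
```

View pics/w3.png

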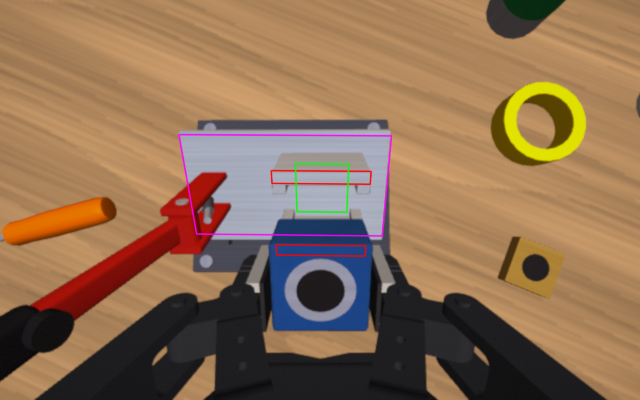

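```bash
python3 - <<'E'
import numpy as np,cv2
a=np.load('w3.npy')[:,:,::-1]
cv2.imwrite('pics/w3z.png',cv2.resize(a[125:245,255:400],None,fx=5,fy=5,interpolation=cv2.INTER_CUBIC))
E
```

```text
(no output)
```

View pics/w3z.png

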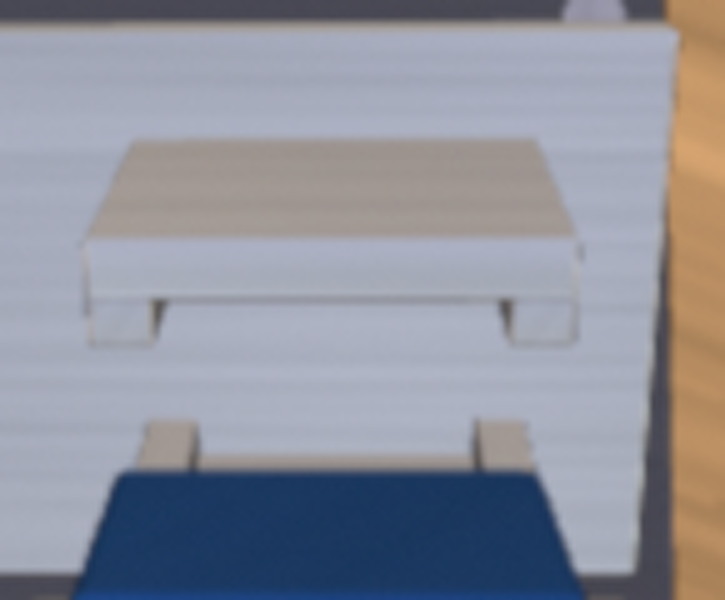

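```bash
cat > fit3.py <<'E'
from h import *
import pickle,runpy
W3=pickle.load(open('w3.pkl','rb'))
q=lambda x,y:np.array([255+x/5-.4,125+y/5-.4]);z=.052
Q3=[((.033,.033,z),q(86,240),1),((.033,-.033,z),q(578,237),1),((.017,.033,z),q(90,345),1),((.017,-.033,z),q(578,345),1),
((-.017,.033,0),q(147,421),1),((-.017,.024,0),q(198,421),1),((-.017,-.024,0),q(475,421),1),((-.017,-.033,0),q(527,421),1),
(('b',-.055,0),q(677,33),1),(('a',-.055,0),q(635,575),1)]
v,r=fixfit([(W3,Q3)],[.51,.07,.4,-.045,.045]);print(np.round(v,4));print(np.round(r.reshape(-1,2),1).tolist())
E
python3 fit3.py
```

```text
[ 0.5131  0.0748  0.4066 -0.0494  0.0494]
[[-1.0, 0.3], [0.6, 0.1], [-0.1, 1.6], [-0.7, 1.0], [0.2, -0.7], [0.3, -0.7], [-0.3, -1.0], [-0.4, -1.1], [0.8, 0.0], [0.7, 0.0]]
```

```bash
sed -i 's/^V=.*/V=[.5135,.075,.400]/' h.py; python3 - <<'E'
from h import *
status(V);go(V,[0,0,.1])
E
```

```text
t 7.47 tcp_p mm [  9.5  -1.3 134.2] turn needed /1.5 [ 0.02   -0.0719 -0.0022] w 0.506 F_p [-1.7  0.1 -2.5] q [-0.6   0.26  0.53  2.37 -0.94  0.31 -0.41]
shift /0.5 [ 0.0131  0.0083 -0.0692]
```

carry_out([
  [[0.007,0.004,-0.035,0,0,0],[0.006,0.004,-0.034,0,0,0],[0,0,0,0.01,-0.036,-0.001],[0,0,0,0.01,-0.036,-0.001],[0,0,0,0,0,0],[0,0,0,0,0,0]],
])

```text
time_s: 8.22
ee_pos: [0.4773, 0.0528, 0.1564]
tool_rot: [-3.128, -0.455, 0.4]
ft_force: [0.2, -0.3, -2.9]
width: 0.503
gripper_force: 53.4
```

```bash
python3 - <<'E'
from h import *
status(V);go(V,[0,0,.1]);go(V,[0,0,.07])
E
```

```text
t 8.22 tcp_p mm [ 15.2  -6.4 118. ] turn needed /1.5 [ 0.0013 -0.024  -0.0045] w 0.503 F_p [-1.3 -0.4 -2.6] q [-0.26  0.28  0.17  2.38 -1.31  0.19 -0.02]
shift /0.5 [-0.0141  0.0079 -0.0461]
shift /0.5 [ 0.0118  0.0189 -0.0991]
```

```bash
cat > kin.py <<'E'
from h import *
import itertools
D=[([-1.339,.536,-.004,1.538,.003,1.067,-.071],[.19054,.62082,.2494],[-3.1398,.0001,2.8439]),
([.18123223,.77823001,.4389212,1.89920797,-.56763838,.58894244,.71616699],[.47062488,-.3122878,.02645602],[3.1407,-.0001,1.29581]),
([-.6,.26,.53,2.37,-.94,.31,-.41],[.4638,.0524,.1679],[-3.126,-.378,.396]),
([-.26,.28,.17,2.38,-1.31,.19,-.02],[.4773,.0528,.1564],[-3.128,-.455,.4])]
s=arm.get_state();D[3]=(s['joint_pos'],s['ee_pos'],s['tool_rot'])
Z=lambda a:Ro.from_euler('z',a).as_matrix();Y=lambda a:Ro.from_euler('y',a).as_matrix()
def fk(q,p,S):
    h,L1,L2,L3,a,b,c,c7,d=p;R=Z(c)@Z(S[0]*q[0]);x=np.array([0,0,h])
    R=R@Y(q[1])@Z(S[1]*q[2]);x=x+R@[a,0,L1]
    R=R@Y(q[3]);x=x+R@[b,0,L2];R=R@Z(S[2]*q[4]);R=R@Y(q[5])
    R=R@Z(S[3]*q[6]);x=x+R@Z(c7)@[0,0,0]+R@[0,0,L3]+R@Z(-S[3]*q[6])@[d,0,0];return x,R@Z(c7)
if __name__=='__main__':
  out=[]
  for S in itertools.product([-1,1],repeat=4):
    for c,c7 in itertools.product([0,2.6],[0,1.57,3.14,-1.57]):
      def res(p):
        r=[]
        for q,x,e in D:
            X,R=fk(q,p,S);r+=list((X-x)*3)+list((R.T@Ro.from_euler('xyz',e).as_matrix()-np.eye(3)).ravel()*.3)
        return r
      o=least_squares(res,[.3,.42,.4,.25,0,0,c,c7,0]);out.append((o.cost,S,o.x))
  out.sort(key=lambda t:t[0])
  for o in out[:3]:print(o[0],o[1],o[2].round(4))
  np.save('kin.npy',out[0][2]);np.save('kinS.npy',out[0][1])
E
python3 kin.py
```

```text
0.00025595748986196514 (-1, -1, -1, -1) [ 0.3114  0.4723  0.4197  0.2665  0.0281 -0.0192 -0.0655  1.5077 -0.0065]
0.000255957489861967 (-1, -1, -1, -1) [ 0.3114  0.4723  0.4197  0.2665  0.0281 -0.0192 -0.0655  1.5077 -0.0065]
0.00025595748986196806 (-1, -1, -1, -1) [ 0.3114  0.4723  0.4197  0.2665  0.0281 -0.0192 -0.0655  1.5077 -0.0065]
```

```bash
cat > ik.py <<'E'
from kin import *
p=np.load('kin.npy');S=np.load('kinS.npy')
lo=np.array([-2.7,-.37,-1.27,.24,-1.31,.19,-2.76]);hi=np.array([2.7,2.16,1.26,2.4,4.45,1.91,2.76])
def ik(x,R,q0,w=0):
    f=lambda q:np.r_[(fk(q,p,S)[0]-x)*5,Ro.from_matrix(R@fk(q,p,S)[1].T).as_rotvec(),w*(q-q0)]
    o=least_squares(f,np.clip(q0,lo+1e-3,hi-1e-3),bounds=(lo,hi));X,Rr=fk(o.x,p,S)
    return o.x,np.linalg.norm(X-x)*1e3,np.linalg.norm(Ro.from_matrix(R@Rr.T).as_rotvec())
if __name__=='__main__':
  rng=np.random.default_rng(0);qc=arm.get_state()['joint_pos']
  for sg in(1,-1):
    for zp in(.027,.06,.08,.1,.13):
      R=Rp(V[2])@np.diag([sg,-sg,-1.]);x=P2W(V,[0,0,zp]);sol=[]
      q,e,r=ik(x,R,qc,.001);print(sg,zp,'near',q.round(2),round(e,1),round(r,3))
      for i in range(25):
        q,e,r=ik(x,R,rng.uniform(lo,hi))
        if e<1 and r<.01: sol.append((min((q-lo).min(),(hi-q).min()),q))
      sol.sort(key=lambda t:-t[0])
      print('   ',len(sol),[(round(m,2),q.round(2).tolist()) for m,q in sol[:2]])
E
python3 ik.py
```

```text
1 0.027 near [-0.15  0.51  0.03  2.26 -1.31  0.19 -0.01] 10.0 0.14
    9 [(np.float64(0.05), [-0.12, 0.52, -0.01, 2.35, 3.81, 0.24, 1.16]), (np.float64(0.05), [-0.72, 0.64, 0.68, 2.35, 4.25, 0.55, 0.56])]
1 0.06 near [-0.14  0.42  0.03  2.32 -1.31  0.19 -0.  ] 8.2 0.11
    12 [(np.float64(0.01), [-0.23, 0.44, 0.12, 2.39, 4.1, 0.25, 0.85]), (np.float64(0.01), [-0.46, 0.46, 0.39, 2.39, 4.25, 0.35, 0.66])]
1 0.08 near [-0.14  0.37  0.04  2.35 -1.31  0.19  0.  ] 6.8 0.089
    7 [(np.float64(0.0), [-0.11, 0.38, -0.0, 2.4, 4.17, 0.19, 0.8]), (np.float64(0.0), [-0.11, 0.38, -0.0, 2.4, 4.17, 0.19, 0.8])]
1 0.1 near [-0.13  0.32  0.04  2.38 -1.31  0.19  0.01] 5.2 0.066
    0 []
1 0.13 near [-0.49  0.27  0.44  2.4  -1.31  0.3  -0.01] 7.5 0.048
    0 []
-1 0.027 near [ 0.69  0.8  -0.95  2.35  2.1   0.45 -0.02] 0.0 0.0
    16 [(np.float64(0.05), [0.44, 0.63, -0.64, 2.35, 2.47, 0.25, -0.49]), (np.float64(0.05), [-0.15, 0.52, 0.02, 2.35, 3.85, 0.26, -2.03])]
-1 0.06 near [ 0.73  0.69 -0.98  2.39  2.01  0.37  0.02] 0.0 0.0
    17 [(np.float64(0.02), [0.55, 0.57, -0.75, 2.38, 2.25, 0.22, -0.28]), (np.float64(0.02), [0.55, 0.57, -0.75, 2.38, 2.25, 0.23, -0.27])]
-1 0.08 near [ 0.6   0.52 -0.79  2.4   2.11  0.19 -0.14] 0.6 0.003
    9 [(np.float64(0.0), [0.6, 0.52, -0.79, 2.4, 2.11, 0.19, -0.14]), (np.float64(0.0), [0.6, 0.52, -0.79, 2.4, 2.11, 0.19, -0.14])]
-1 0.1 near [ 0.7   0.49 -0.9   2.4   1.7   0.19  0.26] 4.2 0.023
    0 []
-1 0.13 near [ 0.99  0.61 -1.27  2.4   1.41  0.41  0.59] 7.5 0.047
    0 []
```

```bash
cat > sim.py <<'E'
from ik import *
def sim(q,x0,R0,wps,w=.02,pr=True):
    for x1,R1,n,lab in wps:
        x1=np.array(x1);dr=Ro.from_matrix(R1@R0.T).as_rotvec() if not isinstance(n,tuple) else np.array(n[1]);n=n[0] if isinstance(n,tuple) else n
        for i in range(1,n+1):
            q,e,r=ik(x0+(x1-x0)*i/n,Ro.from_rotvec(dr*i/n).as_matrix()@R0,q,w)
        x0,R0=x1,R1
        if pr:print(lab,q.round(2),'err mm',round(e,1),'rad',round(r,3))
    return q
def tool(yaw,tilt):  # tool x=-x_p at yaw=V2+pi when tilt=28deg
    A=Ro.from_euler('z',V[2]).as_matrix()@Ro.from_euler('y',-tilt).as_matrix()@Ro.from_euler('z',yaw-V[2]).as_matrix()
    return A@np.diag([1,-1,-1.])
if __name__=='__main__':
  s=arm.get_state();q=s['joint_pos'];R0=Ro.from_euler('xyz',s['tool_rot']).as_matrix();y=V[2];t=np.deg2rad(28)
  for X in ([.5,.05,.25],[.58,.05,.25],[.65,-.05,.25]):
    for w in(.01,.05):
      print(X,w)
      sim(q,s['ee_pos'],R0,[(X,tool(y,0),6,'up'),(X,tool(y+np.pi,0),(17,[0,0,np.pi]),'turn'),
      (P2W(V,[.03,0,.10]),tool(y+np.pi,t*.6),8,'appr'),(P2W(V,[0,0,.085]),tool(y+np.pi,t*.9),6,'mouth'),(P2W(V,[0,0,.07]),tool(y+np.pi,t),4,'in'),(P2W(V,[0,0,.027]),tool(y+np.pi,t),4,'seat')],w)
E
python3 sim.py
```

```text
[0.5, 0.05, 0.25] 0.01
up [-0.78  0.34  0.74  1.96 -0.28  0.94 -1.07] err mm 0.0 rad 0.0
turn [-0.31  0.27  0.17  1.96 -0.06  0.91  1.86] err mm 0.0 rad 0.0
appr [-0.15  0.34 -0.    2.25 -0.31  0.29  2.1 ] err mm 0.0 rad 0.0
mouth [-0.16  0.36  0.04  2.34 -0.95  0.19  2.76] err mm 6.2 rad 0.08
in [-0.12  0.39  0.    2.31 -0.95  0.19  2.76] err mm 10.4 rad 0.137
seat [-0.16  0.5   0.03  2.24 -0.97  0.19  2.76] err mm 12.7 rad 0.177
[0.5, 0.05, 0.25] 0.05
up [-0.77  0.34  0.73  1.96 -0.28  0.94 -1.07] err mm 0.1 rad 0.001
turn [-0.3   0.27  0.16  1.96 -0.05  0.91  1.86] err mm 0.0 rad 0.001
appr [-0.15  0.34 -0.01  2.25 -0.3   0.29  2.1 ] err mm 0.1 rad 0.001
mouth [-0.16  0.36  0.05  2.34 -0.95  0.19  2.76] err mm 6.2 rad 0.08
in [-0.12  0.39  0.    2.31 -0.95  0.19  2.76] err mm 10.4 rad 0.137
seat [-0.16  0.5   0.03  2.24 -0.97  0.19  2.76] err mm 12.7 rad 0.177
[0.58, 0.05, 0.25] 0.01
up [-0.69  0.5   0.72  1.74 -0.38  1.04 -1.  ] err mm 0.0 rad 0.0
turn [-0.19  0.41  0.05  1.74 -0.02  0.98  1.84] err mm 0.0 rad 0.0
appr [-0.08  0.34 -0.09  2.25 -0.21  0.28  2.01] err mm 0.0 rad 0.
[... 833 characters left out ...]
.14  2.25 -0.15  0.28  1.96] err mm 0.0 rad 0.0
mouth [-0.16  0.36  0.04  2.34 -0.95  0.19  2.76] err mm 6.2 rad 0.08
in [-0.12  0.39  0.    2.31 -0.95  0.19  2.76] err mm 10.4 rad 0.137
seat [-0.16  0.5   0.03  2.24 -0.97  0.19  2.76] err mm 12.7 rad 0.177
[0.65, -0.05, 0.25] 0.05
up [-0.45  0.64  0.69  1.53 -0.43  1.13 -0.84] err mm 0.1 rad 0.001
turn [ 0.02  0.54 -0.01  1.53  0.    1.07  1.98] err mm 0.0 rad 0.001
appr [-0.03  0.34 -0.14  2.25 -0.15  0.28  1.95] err mm 0.0 rad 0.001
mouth [-0.16  0.36  0.05  2.34 -0.95  0.19  2.76] err mm 6.2 rad 0.08
in [-0.12  0.39  0.    2.31 -0.95  0.19  2.76] err mm 10.4 rad 0.137
seat [-0.16  0.5   0.03  2.24 -0.97  0.19  2.76] err mm 12.7 rad 0.177
```

```bash
cat > sim2.py <<'E'
from sim import *
s=arm.get_state();q=s['joint_pos'];R0=Ro.from_euler('xyz',s['tool_rot']).as_matrix();y=V[2];t=np.deg2rad(28)
rad=np.array([np.cos(.14),np.sin(.14),0])
for X in ([.5,.05,.22],[.56,.05,.22]):
  for sd in(.4,-.4,.6,-.6):
    for tb in(0.15,.35):
      print(X,'side',sd,'tilt',tb)
      side=Ro.from_rotvec(rad*sd).as_matrix()
      sim(q,s['ee_pos'],R0,[(X,tool(y,0),6,'up'),(X,side@tool(y,tb),6,'side'),(X,side@tool(y+np.pi,tb),(17,side@tool(y,tb)@[0,0,-np.pi]),'turn'),
      (P2W(V,[.02,0,.1]),tool(y+np.pi,t*.9),8,'appr'),(P2W(V,[0,0,.08]),tool(y+np.pi,t),4,'mouth'),(P2W(V,[0,0,.027]),tool(y+np.pi,t),4,'seat')],.02)
E
python3 sim2.py
```

```text
[0.5, 0.05, 0.22] side 0.4 tilt 0.15
up [-0.77  0.39  0.73  1.99 -0.34  0.88 -1.02] err mm 0.0 rad 0.0
side [-0.42  0.37  0.58  2.07 -0.84  0.96 -0.51] err mm 0.0 rad 0.0
turn [-0.02  0.32  0.11  2.07 -0.68  0.86  2.5 ] err mm 0.0 rad 0.0
appr [-0.18  0.32  0.05  2.33 -0.96  0.19  2.76] err mm 3.0 rad 0.039
mouth [-0.11  0.37 -0.01  2.33 -0.94  0.19  2.76] err mm 9.7 rad 0.126
seat [-0.16  0.5   0.03  2.24 -0.97  0.19  2.76] err mm 12.7 rad 0.177
[0.5, 0.05, 0.22] side 0.4 tilt 0.35
up [-0.77  0.39  0.73  1.99 -0.34  0.88 -1.02] err mm 0.0 rad 0.0
side [-0.36  0.31  0.54  2.19 -1.09  0.84 -0.26] err mm 0.0 rad 0.0
turn [ 0.11  0.27  0.    2.19 -0.94  0.71  2.76] err mm 0.1 rad 0.002
appr [-0.18  0.32  0.05  2.33 -0.96  0.19  2.76] err mm 3.0 rad 0.039
mouth [-0.11  0.37 -0.01  2.33 -0.94  0.19  2.76] err mm 9.7 rad 0.126
seat [-0.16  0.5   0.03  2.24 -0.97  0.19  2.76] err mm 12.7 rad 0.177
[0.5, 0.05, 0.22] side -0.4 tilt 0.15
up [-0.77  0.39  0.73  1.99 -0.34  0.88 -1.02] err mm 0.0 rad 0.0
side [-1.16  0.45  0.98  2.1  -0.    0.65 -1.4 ] err mm 0.0 rad 0.0
turn [-0.6   0.29  0.28 
[... 5419 characters left out ...]
.94  0.61  0.82  1.2 ] err mm 0.0 rad 0.0
appr [ 0.63  0.46 -0.85  2.35  1.31  0.19  0.61] err mm 0.2 rad 0.003
mouth [ 0.68  0.56 -0.89  2.4   1.98  0.25  0.01] err mm 0.9 rad 0.006
seat [ 0.65  0.76 -0.9   2.35  2.13  0.41 -0.07] err mm 0.0 rad 0.0
[0.56, 0.05, 0.22] side -0.6 tilt 0.35
up [-0.7   0.51  0.72  1.83 -0.4   0.96 -0.98] err mm 0.0 rad 0.0
side [-1.26  0.62  1.11  2.08 -0.07  0.43 -1.34] err mm 0.0 rad 0.0
turn [-0.74  0.38  0.42  2.08  0.77  0.57  1.08] err mm 0.0 rad 0.0
appr [ 0.63  0.46 -0.85  2.36  1.33  0.19  0.6 ] err mm 0.1 rad 0.002
mouth [ 0.68  0.56 -0.89  2.4   1.98  0.25  0.01] err mm 0.9 rad 0.006
seat [ 0.65  0.76 -0.9   2.35  2.13  0.41 -0.07] err mm 0.0 rad 0.0
```

```bash
cat > sim3.py <<'E'
from sim import *
s=arm.get_state();q=s['joint_pos'];R0=Ro.from_euler('xyz',s['tool_rot']).as_matrix();y=V[2];t=np.deg2rad(28)
rad=np.array([np.cos(.14),np.sin(.14),0]);X=[.56,.05,.27];rv=lambda A,B:(Ro.from_matrix(B@A.T).as_rotvec()/1.5).round(3)
for sd in(-.5,-.7):
  side=Ro.from_rotvec(rad*sd).as_matrix();B=side@tool(y+np.pi,.35)
  print(sd);sim(q,s['ee_pos'],R0,[(X,tool(y,0),6,'up'),(X,tool(y+np.pi,0),(17,[0,0,np.pi]),'turn'),(X,B,6,'lean'),
   (P2W(V,[.02,0,.1]),tool(y+np.pi,t*.9),8,'appr'),(P2W(V,[0,0,.08]),tool(y+np.pi,t),4,'mouth'),(P2W(V,[0,0,.027]),tool(y+np.pi,t),4,'seat')],.02)
  print('rot1',rv(R0,tool(y,0)),'rot lean',rv(tool(y+np.pi,0),B),'rot appr',rv(B,tool(y+np.pi,t*.9)))
E
python3 sim3.py
```

```text
-0.5
up [-0.71  0.44  0.72  1.78 -0.33  1.05 -1.04] err mm 0.0 rad 0.0
turn [-0.24  0.36  0.1   1.78 -0.04  1.01  1.85] err mm 0.0 rad 0.0
lean [-0.58  0.26  0.27  2.04  0.62  0.64  1.26] err mm 0.0 rad 0.0
appr [ 0.63  0.46 -0.85  2.36  1.32  0.19  0.61] err mm 0.2 rad 0.003
mouth [ 0.68  0.56 -0.89  2.4   1.98  0.25  0.01] err mm 0.9 rad 0.006
seat [ 0.65  0.76 -0.9   2.35  2.13  0.41 -0.07] err mm 0.0 rad 0.0
rot1 [-0.126  0.276 -0.002] rot lean [-0.237 -0.255  0.056] rot appr [ 0.353 -0.008  0.014]
-0.7
up [-0.71  0.44  0.72  1.78 -0.33  1.05 -1.04] err mm 0.0 rad 0.0
turn [-0.24  0.36  0.1   1.78 -0.04  1.01  1.85] err mm 0.0 rad 0.0
lean [-0.7   0.31  0.31  2.04  0.86  0.75  1.05] err mm 0.0 rad 0.0
appr [ 0.63  0.46 -0.85  2.36  1.32  0.19  0.6 ] err mm 0.2 rad 0.003
mouth [ 0.68  0.56 -0.89  2.4   1.98  0.25  0.01] err mm 0.9 rad 0.006
seat [ 0.65  0.76 -0.9   2.35  2.13  0.41 -0.07] err mm 0.0 rad 0.0
rot1 [-0.126  0.276 -0.002] rot lean [-0.368 -0.269  0.078] rot appr [0.485 0.012 0.02 ]
```

The model shows the current wrist branch can't reach the seat. Turning the tool half a turn (the grasp is symmetric) with a sideways lean reaches the branch that can.

carry_out([
  [[0.02,0,0.08,0,0,0],[0.04,0,0.08,-0.042,0.092,0],[0.05,0,0.07,-0.042,0.092,0],[0.056,0,0,-0.042,0.092,0],[0,0,0,0,0,0.123],[0,0,0,0,0,0.123],[0,0,0,0,0,0.123],[0,0,0,0,0,0.123],[0,0,0,0,0,0.123],[0,0,0,0,0,0.123]],
])

```text
time_s: 9.48
ee_pos: [0.5484, 0.0692, 0.2316]
tool_rot: [-3.091, -0.131, 1.53]
ft_force: [0.2, -0.6, -2.7]
width: 0.507
gripper_force: 53.3
```

carry_out([
  [[0,0,0,0,0,0.123],[0,0,0,0,0,0.123],[0,0,0,0,0,0.123],[0,0,0,0,0,0.123],[0,0,0,0,0,0.123],[0,0,0,0,0,0.123],[0,0,0,0,0,0.123],[0,0,0,0,0,0.123],[0,0,0,0,0,0.123],[0,0,0,0,0,0.123]],
])

```text
time_s: 10.72
ee_pos: [0.5485, 0.0694, 0.2314]
tool_rot: [-3.092, -0.134, -2.908]
ft_force: [-1.0, -0.4, -2.8]
width: 0.503
gripper_force: 53.3
```

carry_out([
  [[0,0,0,0,0,0.123],[0,0,0,-0.092,-0.067,0.02],[0,0,0,-0.092,-0.067,0.02],[0,0,0,-0.092,-0.067,0.02],[0,0,0,-0.092,-0.067,0.02]],
])

```text
time_s: 11.35
ee_pos: [0.5488, 0.0703, 0.2325]
tool_rot: [-2.415, -0.003, -2.651]
ft_force: [-1.6, -1.0, -4.1]
width: 0.503
gripper_force: 53.3
```

```bash
cat > nxt.py <<'E'
from sim import *
s=arm.get_state();q=s['joint_pos'];R0=Ro.from_euler('xyz',s['tool_rot']).as_matrix();y=V[2];t=np.deg2rad(28)
print('t',s['time_s'],s['ee_pos'].round(4),'q',q.round(2),'w',s['width'].__round__(3))
rv=lambda A,B:(Ro.from_matrix(B@A.T).as_rotvec()/1.5).round(4)
a=P2W(V,[.02,0,.1]);T=tool(y+np.pi,t*.9)
print('shift',((a-s['ee_pos'])/.5).round(4),'rot',rv(R0,T))
sim(q,s['ee_pos'],R0,[(a,T,8,'appr'),(P2W(V,[0,0,.08]),tool(y+np.pi,t),4,'mouth'),(P2W(V,[0,0,.027]),tool(y+np.pi,t),4,'seat')],.02)
E
python3 nxt.py
```

```text
t 11.35 [0.5488 0.0703 0.2325] q [-0.76  0.46  0.19  1.97  0.8   0.98  0.93] w 0.503
shift [-0.1246 -0.0134 -0.1796] rot [ 0.5508 -0.0491  0.0488]
appr [ 0.63  0.46 -0.85  2.36  1.32  0.19  0.61] err mm 0.2 rad 0.003
mouth [ 0.68  0.56 -0.89  2.4   1.98  0.25  0.01] err mm 0.9 rad 0.006
seat [ 0.65  0.76 -0.9   2.35  2.13  0.41 -0.07] err mm 0.0 rad 0.0
```

carry_out([
  [[-0.0156,-0.0017,-0.01,0.069,-0.006,0.006],[-0.0156,-0.0017,-0.02,0.069,-0.006,0.006],[-0.0156,-0.0017,-0.02,0.069,-0.006,0.006],[-0.0156,-0.0017,-0.02,0.069,-0.006,0.006],[-0.0156,-0.0017,-0.02,0.069,-0.006,0.006],[-0.0156,-0.0017,-0.025,0.069,-0.006,0.006],[-0.0156,-0.0017,-0.025,0.069,-0.006,0.006],[-0.0156,-0.0017,-0.025,0.068,-0.006,0.006]],
])

```text
time_s: 12.35
ee_pos: [0.491, 0.0588, 0.1538]
tool_rot: [-3.046, 0.366, -2.71]
ft_force: [0.3, -0.5, -3.6]
width: 0.506
gripper_force: 53.4
```

```bash
python3 nxt.py
```

```text
t 12.35 [0.491  0.0588 0.1538] q [ 0.08  0.32 -0.34  2.29  0.64  0.21  1.15] w 0.506
shift [-0.0089  0.0096 -0.0223] rot [ 0.0734 -0.0211  0.0041]
appr [ 0.63  0.46 -0.85  2.36  1.34  0.19  0.59] err mm 0.0 rad 0.0
mouth [ 0.68  0.56 -0.89  2.4   1.98  0.25  0.01] err mm 0.9 rad 0.006
seat [ 0.65  0.76 -0.9   2.35  2.13  0.41 -0.07] err mm 0.0 rad 0.0
```

carry_out([
  [[-0.003,0.003,-0.008,0.025,-0.007,0.001],[-0.003,0.003,-0.007,0.025,-0.007,0.001],[-0.003,0.003,-0.007,0.024,-0.007,0.002],[0,0,0,0,0,0],[0,0,0,0,0,0]],
])

```text
time_s: 12.98
ee_pos: [0.4873, 0.0635, 0.1435]
tool_rot: [-3.141, 0.44, -2.742]
ft_force: [-0.7, -0.3, -2.1]
width: 0.506
gripper_force: 53.4
```

```bash
cat >> h.py <<'E'
def need(v,p,f=1.0):
    """shift and turn (move units) from the present pose to pocket point p with tilt fraction f, tool x=-x_p"""
    s=arm.get_state();A=Ro.from_euler('z',v[2]).as_matrix()@Ro.from_euler('y',-th*f).as_matrix();Rt=A@np.diag([-1,1,-1.])
    R=Ro.from_euler('xyz',s['tool_rot']).as_matrix();B=Rp(v[2])
    print('t',round(s['time_s'],2),'tcp_p',((s['ee_pos']-[v[0],v[1],.045])@B*1e3).round(1),'F_p',(s['ft_force']@B).round(1),'w',round(s['width'],3),'q',s['joint_pos'].round(2))
    print('shift',((P2W(v,p)-s['ee_pos'])/.5).round(4),'turn',(Ro.from_matrix(Rt@R.T).as_rotvec()/1.5).round(4))
E
python3 -c "
from h import *
need(V,[.01,0,.09]);need(V,[0,0,.085])"
```

```text
t 12.97 tcp_p [ 21.   -0.4 100.4] F_p [-1.7  0.  -1.5] w 0.506 q [ 0.52  0.42 -0.77  2.32  1.2   0.2   0.67]
shift [-0.0093 -0.0031 -0.0287] turn [ 0.0129 -0.0295  0.0002]
t 12.97 tcp_p [ 21.   -0.4 100.4] F_p [-1.7  0.  -1.5] w 0.506 q [ 0.52  0.42 -0.77  2.32  1.2   0.2   0.67]
shift [-0.0212 -0.0081 -0.0469] turn [ 0.0129 -0.0295  0.0002]
```

carry_out([
  [[-0.007,-0.0027,-0.012,0.004,-0.01,0],[-0.007,-0.0027,-0.012,0.004,-0.01,0],[-0.007,-0.0027,-0.012,0.004,-0.01,0],[0,0,-0.01,0,0,0],[0,0,0,0,0,0],[0,0,0,0,0,0]],
])

```text
time_s: 13.72
ee_pos: [0.4772, 0.0596, 0.1209]
tool_rot: [-3.14, 0.49, -2.74]
ft_force: [0.5, -0.1, -2.1]
width: 0.504
gripper_force: 53.4
```

```bash
python3 -c "
from h import *
need(V,[0,0,.075])
m=arm.camera_model('wrist');a=arm.snapshot('wrist')
cv2.imwrite('pics/w4.png',overlay(a,m,V,(-.0456,.0456)))"
```

```text
t 13.72 tcp_p [ 0.9 -0.1 85.5] F_p [-0.6 -0.3 -2. ] w 0.504 q [ 0.64  0.53 -0.9   2.38  1.88  0.28  0.07]
shift [ 0.0077  0.0034 -0.0194] turn [ 0.0008  0.0012 -0.0002]
```

View pics/w4.png

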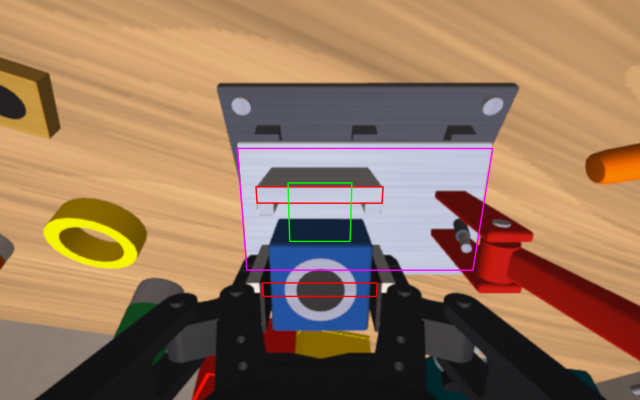

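The picture shows the blue housing held square above the mouth (about 320,270). The overlaid front wall top (256-383, row 187-203) and the plate edges match the image to about 1 px. Lowering along the pocket axis.

carry_out([
  [[0.0028,0.0012,-0.0096,0,0,0],[0.0043,0.0018,-0.0088,0,0,0],[0.0043,0.0018,-0.0088,0,0,0],[0.0043,0.0018,-0.0088,0,0,0],[0.0043,0.0018,-0.0088,0,0,0],[0.0043,0.0018,-0.0088,0,0,0]],
])

```text
time_s: 14.52
ee_pos: [0.4891, 0.0644, 0.0936]
tool_rot: [-3.14, 0.49, -2.741]
ft_force: [0.7, -0.1, -2.0]
width: 0.508
gripper_force: 53.6
```

```bash
python3 -c "
from h import *
need(V,[0,0,.029])"
```

```text
t 14.53 tcp_p [-0.7 -0.2 55.4] F_p [-0.4 -0.4 -2. ] w 0.508 q [ 0.64  0.65 -0.92  2.36  1.98  0.38  0.  ]
shift [ 0.0237  0.0105 -0.0459] turn [0.0004 0.001  0.0002]
```

carry_out([
  [[0.0049,0.0021,-0.0092,0,0,0],[0.0047,0.0021,-0.0092,0,0,0],[0.0047,0.0021,-0.0092,0,0,0],[0.0047,0.0021,-0.0092,0,0,0],[0.0036,0.0016,-0.0072,0,0,0],[0,0,0,0,0,0]],
])

```text
time_s: 15.28
ee_pos: [0.5, 0.0694, 0.0714]
tool_rot: [-3.141, 0.489, -2.742]
ft_force: [-1.6, -1.3, -5.3]
width: 0.506
gripper_force: 53.3
```

carry_out([
  [[0.0017,0.0007,-0.0035,0,0,0],[0,0,0,0,0,0]],
])

```text
time_s: 15.52
ee_pos: [0.5008, 0.0696, 0.0699]
tool_rot: [-3.14, 0.489, -2.741]
ft_force: [-2.5, -0.5, -6.0]
width: 0.503
gripper_force: 53.2
```

```bash
python3 -c "
from h import *
need(V,[0,0,.025])"
```

```text
t 15.53 tcp_p [-0.5  0.  28.5] F_p [-5.   0.5 -4.1] w 0.503 q [ 0.62  0.75 -0.92  2.33  2.05  0.44 -0.03]
shift [ 0.0038  0.0016 -0.0057] turn [0.0006 0.0007 0.0002]
```

carry_out([
  [[-0.001,-0.0003,-0.003,0,0,0],[0.0012,0.0005,-0.0027,0,0,0],[0,0,0,0,0,0]],
])

```text
time_s: 15.9
ee_pos: [0.5015, 0.0698, 0.0683]
tool_rot: [-3.138, 0.491, -2.74]
ft_force: [-9.5, -6.5, 16.5]
width: 0.506
gripper_force: 56.1
```

```bash
python3 -c "
from h import *
need(V,[0,0,.025])"
```

```text
t 15.9 tcp_p [-0.6 -0.1 26.7] F_p [-2.3 -2.2 19.8] w 0.506 q [ 0.62  0.76 -0.92  2.33  2.06  0.45 -0.03]
shift [ 0.0024  0.0013 -0.0024] turn [ 0.0011  0.0025 -0.0001]
```

The housing meets the floor at TCP height 26.7 mm with 20 N, exactly as expected. Releasing it and withdrawing.

carry_out([
  [[0,0,0,0,0,0],[0,0,0,0,0,0],[0,0,0,0,0,0],[0,0,0,0,0,0],[-0.0086,-0.0036,0.0176,0,0,0],[-0.0172,-0.0072,0.0352,0,0,0],[-0.0172,-0.0072,0.0352,0,0,0],[0,0,0.06,0,0,0],[0,0,0.08,0,0,0],[0,0,0.08,0,0,0]],
], jaw=-1)

```text
time_s: 17.15
ee_pos: [0.4823, 0.0561, 0.1852]
tool_rot: [-3.126, 0.491, -2.744]
ft_force: [-0.5, -0.5, -0.3]
width: 0.999
gripper_force: 0.0
```

```bash
cat > plan.py <<'E'
# simulate going to the spacer and back; report branch
from sim import *
s=arm.get_state();q=s['joint_pos'];R0=Ro.from_euler('xyz',s['tool_rot']).as_matrix();y=V[2];t=np.deg2rad(28)
print('t',s['time_s'],s['ee_pos'].round(4),np.round(s['tool_rot'],3),'q',q.round(2),'w',round(s['width'],3))
rad=np.array([np.cos(.14),np.sin(.14),0])
dn=lambda yaw:Ro.from_euler('z',yaw).as_matrix()@np.diag([1,-1,-1.])
for yaw in (1.64,1.64+np.pi/2,1.64+np.pi):
  print('yaw',yaw)
  sim(q,s['ee_pos'],R0,[([.524,-.135,.2],dn(yaw),12,'over'),([.524,-.135,.02],dn(yaw),6,'down'),([.53,-.06,.25],dn(yaw),8,'up'),
  ([.55,.05,.23],Ro.from_rotvec(rad*-.5).as_matrix()@tool(y+np.pi,.35),10,'lean'),(P2W(V,[.02,0,.1]),tool(y+np.pi,t*.9),8,'appr'),(P2W(V,[0,0,.085]),tool(y+np.pi,t),4,'mouth')],.02)
E
python3 plan.py; python3 - <<'E'
from h import *
M=arm.camera_model('side');a=arm.snapshot('side')
cv2.imwrite('pics/s2.png',a[:,:,::-1])
E
```

```text
t 17.15 [0.4823 0.0561 0.1852] [-3.126  0.491 -2.744] q [ 0.78  0.38 -1.04  2.33  1.11  0.24  0.78] w 0.999
yaw 1.64
over [ 0.76  0.5  -0.73  1.9   0.43  0.9  -0.11] err mm 0.0 rad 0.0
down [ 0.58  0.78 -0.5   1.96  0.67  0.57 -0.31] err mm 0.0 rad 0.0
up [ 0.67  0.42 -0.78  1.88  0.35  0.98 -0.2 ] err mm 0.0 rad 0.0
lean [ 0.43  0.45 -0.95  2.09  1.18  0.9   0.79] err mm 0.0 rad 0.0
appr [ 0.68  0.48 -0.91  2.36  1.38  0.22  0.55] err mm 0.0 rad 0.0
mouth [ 0.63  0.51 -0.83  2.4   1.99  0.19 -0.03] err mm 1.5 rad 0.009
yaw 3.2107963267948962
over [ 1.    0.68 -1.12  1.9   0.72  1.03  1.21] err mm 0.0 rad 0.0
down [ 0.82  0.92 -0.84  1.96  1.03  0.76  1.  ] err mm 0.0 rad 0.0
up [ 0.93  0.62 -1.2   1.88  0.65  1.11  1.12] err mm 0.0 rad 0.0
lean [ 0.5   0.49 -1.05  2.09  1.22  0.96  0.76] err mm 0.0 rad 0.0
appr [ 0.78  0.56 -1.06  2.36  1.46  0.33  0.5 ] err mm 0.0 rad 0.0
mouth [ 0.69  0.55 -0.9   2.4   1.92  0.24  0.06] err mm 1.7 rad 0.01
yaw 4.781592653589793
over [ 1.07  0.79 -1.26  1.9   0.85  1.12  2.68] err mm 0.0 rad 0.0
down [ 0.91  1.01 -0.98  1.96  1.16  0.88  2.49] err mm 0.0 rad 0.0
up [ 0.96  0.67 -1.27  1.88  0.71  1.15  2.64] err mm 0.0 rad 0.0
lean [ 0.34  0.4  -0.83  2.1   1.13  0.84  0.82] err mm 0.0 rad 0.0
appr [ 0.63  0.46 -0.85  2.36  1.33  0.19  0.59] err mm 0.1 rad 0.001
mouth [ 0.63  0.51 -0.83  2.4   2.    0.19 -0.03] err mm 1.5 rad 0.009
```

carry_out([
  [[0.01,-0.05,0.04,-0.042,0.1,0],[0.02,-0.1,0.02,-0.042,0.1,0],[0.02,-0.1,0,-0.042,0.1,0],[0.02,-0.08,-0.03,0,0,-0.11],[0.014,-0.052,-0.03,0,0,-0.11],[0,0,0,0,0,0],[0,0,0,0,0,0],[0,0,0,0,0,0]],
])

```text
time_s: 18.2
ee_pos: [0.5294, -0.1287, 0.1751]
tool_rot: [-3.095, 0.084, -3.078]
ft_force: [-0.5, 0.2, 0.3]
width: 1.007
gripper_force: 0.0
```

```bash
python3 - <<'E'
from h import *
for i in range(2): a,m,R=look('spacer')
cv2.imwrite('pics/w5.png',a[:,:,::-1]);print(arm.get_state()['joint_pos'].round(2))
E
```

```text
spacer [299 145  52  47] 0.93 [ 0.5265 -0.1334  1.5764] 0.032
tcp [ 0.5294 -0.1292  0.1749] [-3.095  0.083 -3.079] 18.3
spacer [301 144  51  51] 0.68 [ 0.5265 -0.1334  1.5812] 0.031
tcp [ 0.5294 -0.1295  0.1747] [-3.095  0.083 -3.08 ] 18.4
[ 0.88  0.62 -0.98  1.92  0.73  0.89  1.17]
```

```bash
cat >> h.py <<'E'
def needdn(x,y,z,yaw):
    s=arm.get_state();Rt=Ro.from_euler('z',yaw).as_matrix()@np.diag([1,-1,-1.]);R=Ro.from_euler('xyz',s['tool_rot']).as_matrix()
    print('t',round(s['time_s'],2),s['ee_pos'].round(4),'F',s['ft_force'].round(1),'w',round(s['width'],3),'shift',((np.array([x,y,z])-s['ee_pos'])/.5).round(4),'turn',(Ro.from_matrix(Rt@R.T).as_rotvec()/1.5).round(4))
E
python3 -c "
from h import *
needdn(.5265,-.1334,.03,3.15)"
```

```text
t 18.4 [ 0.5294 -0.1295  0.1747] F [-0.5 -0.1  0.6] w 1.0 shift [-0.0058 -0.0077 -0.2895] turn [ 0.0289  0.0564 -0.0344]
```

carry_out([
  [[-0.003,-0.004,-0.05,0.0145,0.0282,-0.0172],[-0.003,-0.0037,-0.08,0.0144,0.0282,-0.0172],[0,0,-0.08,0,0,0],[0,0,-0.055,0,0,0],[0,0,-0.0245,0,0,0],[0,0,0,0,0,0],[0,0,0,0,0,0]],
], jaw=-0.25)

```text
time_s: 19.27
ee_pos: [0.5272, -0.1338, 0.0308]
tool_rot: [-3.142, 0.001, -3.134]
ft_force: [0.3, -0.1, 0.4]
width: 0.624
gripper_force: 0.0
```

```bash
python3 -c "
from h import *
needdn(.5265,-.1334,.02,3.15)"
```

```text
t 19.27 [ 0.5272 -0.1338  0.0308] F [ 0.3 -0.1  0.4] w 0.624 shift [-0.0014  0.0007 -0.0217] turn [0.0001 0.0009 0.0006]
```

Creep down until the tips touch or 20 mm is reached.

carry_out([
  [[-0.001,0.0005,-0.008,0,0,0],[0,0,-0.006,0,0,0],[0,0,0,0,0,0]],
])

```text
time_s: 19.65
ee_pos: [0.5257, -0.1336, 0.0226]
tool_rot: [3.141, -0.001, -3.134]
ft_force: [-0.7, 0.3, 0.7]
width: 0.627
gripper_force: 0.0
```

carry_out([
  [[0,0,-0.005,0,0,0],[0,0,0,0,0,0]],
])

```text
time_s: 19.9
ee_pos: [0.5257, -0.1335, 0.02]
tool_rot: [3.141, -0.001, -3.134]
ft_force: [-0.8, 0.1, -0.0]
width: 0.625
gripper_force: 0.0
```

carry_out([
  [[0,0,-0.006,0,0,0],[0,0,0,0,0,0]],
])

```text
time_s: 20.15
ee_pos: [0.5256, -0.1335, 0.0169]
tool_rot: [3.141, -0.001, -3.134]
ft_force: [-0.0, -0.6, -0.1]
width: 0.628
gripper_force: 0.0
```

carry_out([
  [[0,0,0,0,0,0],[0,0,0,0,0,0],[0,0,0,0,0,0],[0,0,0,0,0,0]],
], jaw=1, grip_force=40)

```text
time_s: 20.65
ee_pos: [0.526, -0.1335, 0.0173]
tool_rot: [3.141, -0.0, -3.134]
ft_force: [-0.4, 1.1, 2.5]
width: 0.502
gripper_force: 41.7
```

```bash
python3 plan.py | head -1; python3 - <<'E'
from sim import *
s=arm.get_state();q=s['joint_pos'];R0=Ro.from_euler('xyz',s['tool_rot']).as_matrix();y=V[2];t=np.deg2rad(28)
rv=lambda A,B:(Ro.from_matrix(B@A.T).as_rotvec()/1.5).round(3)
A=tool(y+np.pi,0)
for X in([.55,.05,.23],P2W(V,[.03,0,.13])):
  print(X,rv(R0,tool(y+np.pi,.3)))
  sim(q,s['ee_pos'],R0,[([.526,-.1,.2],R0,6,'up'),(X,tool(y+np.pi,.3),8,'mid'),(P2W(V,[.02,0,.1]),tool(y+np.pi,t*.9),8,'appr'),(P2W(V,[0,0,.085]),tool(y+np.pi,t),4,'mouth'),(P2W(V,[0,0,.06]),tool(y+np.pi,t),4,'in')],.02)
E
```

```text
t 20.65 [ 0.526  -0.1335  0.0173] [ 3.141 -0.    -3.134] q [ 0.74  0.88 -0.77  1.9   0.91  0.76  1.01] w 0.502
[0.55, 0.05, 0.23] [ 0.041 -0.197  0.26 ]
up [ 0.9   0.62 -1.03  1.92  0.64  0.98  1.15] err mm 0.0 rad 0.0
mid [ 0.84  0.55 -1.2   2.06  0.74  0.68  1.2 ] err mm 0.0 rad 0.0
appr [ 0.63  0.46 -0.85  2.36  1.33  0.19  0.6 ] err mm 0.1 rad 0.002
mouth [ 0.63  0.51 -0.83  2.4   2.    0.19 -0.03] err mm 1.5 rad 0.009
in [ 0.62  0.61 -0.84  2.39  2.13  0.27 -0.14] err mm 0.0 rad 0.0
[0.4816839  0.06154837 0.17386733] [ 0.041 -0.197  0.26 ]
up [ 0.9   0.62 -1.03  1.92  0.64  0.98  1.15] err mm 0.0 rad 0.0
mid [ 0.79  0.49 -1.1   2.27  0.86  0.47  1.03] err mm 0.0 rad 0.0
appr [ 0.63  0.46 -0.85  2.36  1.33  0.19  0.59] err mm 0.1 rad 0.001
mouth [ 0.63  0.51 -0.83  2.4   2.    0.19 -0.03] err mm 1.5 rad 0.009
in [ 0.62  0.61 -0.84  2.39  2.13  0.27 -0.14] err mm 0.0 rad 0.0
```

carry_out([
  [[0,0,0.08,0,0,0],[0,0.03,0.12,0,0,0],[0,0.06,0.1,0,0,0.09],[-0.02,0.08,0.03,0,0,0.09],[-0.022,0.08,0,0,0,0.087],[-0.022,0.08,0,0.039,-0.092,0],[-0.022,0.06,-0.015,0.039,-0.092,0],[0,0,0,0,0,0]],
])

```text
time_s: 21.65
ee_pos: [0.4779, 0.0621, 0.1728]
tool_rot: [-3.139, 0.295, -2.728]
ft_force: [-0.0, -1.0, -2.1]
width: 0.505
gripper_force: 41.4
```

```bash
python3 -c "
from h import *
need(V,[.02,0,.1],.9)"
```

```text
t 21.65 tcp_p [ 26.6   2.  130.6] F_p [-1.3 -1.  -1.6] w 0.505 q [ 0.76  0.5  -1.12  2.21  0.84  0.54  1.04]
shift [ 0.0173  0.0029 -0.0603] turn [ 0.0399 -0.0882 -0.0083]
```

carry_out([
  [[0.005,0.001,-0.02,0.014,-0.03,-0.003],[0.006,0.001,-0.02,0.013,-0.029,-0.003],[0.006,0.001,-0.02,0.013,-0.029,-0.002],[0,0,0,0,0,0],[0,0,0,0,0,0]],
])

```text
time_s: 22.28
ee_pos: [0.4922, 0.063, 0.1452]
tool_rot: [3.14, 0.444, -2.747]
ft_force: [0.8, 0.1, -0.9]
width: 0.504
gripper_force: 41.4
```

```bash
python3 -c "
from h import *
need(V,[0,0,.083])"
```

```text
t 22.27 tcp_p [25.6 -2.7 99.8] F_p [ 0.2 -0.2 -1.1] w 0.504 q [ 0.57  0.45 -0.83  2.31  1.23  0.23  0.65]
shift [-0.0291 -0.0064 -0.0537] turn [ 0.0109 -0.0277  0.003 ]
```

carry_out([
  [[-0.009,-0.002,-0.014,0.004,-0.009,0.001],[-0.01,-0.002,-0.014,0.004,-0.009,0.001],[-0.01,-0.0024,-0.014,0.003,-0.009,0.001],[0,0,-0.0117,0,0,0],[0,0,0,0,0,0],[0,0,0,0,0,0]],
])

```text
time_s: 23.02
ee_pos: [0.4776, 0.0598, 0.1183]
tool_rot: [3.14, 0.489, -2.742]
ft_force: [0.5, 0.5, -1.4]
width: 0.505
gripper_force: 41.4
```

```bash
python3 -c "
from h import *
need(V,[0,0,.065])
m=arm.camera_model('wrist');a=arm.snapshot('wrist')
cv2.imwrite('pics/w6.png',a[:,:,::-1])
P=boxpts(.044,.014);P[:,2]-=.0173
s=arm.get_state();R=Ro.from_euler('xyz',s['tool_rot']).as_matrix()
# predicted spacer in hand vs its outline
q=proj(m,s['ee_pos']+(P*[1,1,-1])@R.T)
print('pred box',q.min(0).round(),q.max(0).round(),[(np.round(d['box']).astype(int),round(d['score'],2)) for d in arm.spot_in('wrist','spacer')])"
```

```text
t 23.02 tcp_p [-0.  0. 83.] F_p [-0.   0.3 -1.5] w 0.505 q [ 0.65  0.55 -0.91  2.38  1.88  0.28  0.07]
shift [ 0.0156  0.0066 -0.0317] turn [-0.0007 -0.0004  0.0002]
pred box [268. 219.] [369. 315.] [(array([272, 222, 100,  95]), 0.55)]
```

carry_out([
  [[0.0052,0.0022,-0.0106,0,0,0],[0.0052,0.0022,-0.0106,0,0,0],[0.0052,0.0022,-0.0105,0,0,0],[0.0043,0.0018,-0.0088,0,0,0],[0.0043,0.0018,-0.0088,0,0,0],[0.0026,0.0011,-0.0053,0,0,0],[0,0,0,0,0,0]],
])

```text
time_s: 24.0
ee_pos: [0.4902, 0.0655, 0.0904]
tool_rot: [3.14, 0.488, -2.742]
ft_force: [-0.4, -1.0, -0.6]
width: 0.506
gripper_force: 41.4
```

```bash
python3 -c "
from h import *
need(V,[0,0,.049])"
```

```text
t 24.0 tcp_p [-0.9  0.4 51.8] F_p [-0.9 -0.7 -0.2] w 0.506 q [ 0.64  0.67 -0.92  2.35  1.99  0.38  0.01]
shift [ 0.0042  0.001  -0.0042] turn [-0.0008 -0.0011 -0.0002]
```

carry_out([
  [[0.0026,0.0008,-0.0028,0,0,0],[0.0018,0.0007,-0.0036,0,0,0],[0,0,0,0,0,0]],
])

```text
time_s: 24.38
ee_pos: [0.492, 0.066, 0.0886]
tool_rot: [-3.14, 0.489, -2.74]
ft_force: [-17.8, -9.5, 35.8]
width: 0.503
gripper_force: 46.5
```

```bash
python3 -c "
from h import *
need(V,[0,0,.048])"
```

```text
t 24.38 tcp_p [-0.1  0.  49.4] F_p [-1.  -1.8 41. ] w 0.503 q [ 0.64  0.68 -0.93  2.35  1.99  0.39  0.  ]
shift [ 0.0015  0.0005 -0.0024] turn [ 0.0007  0.0006 -0.0005]
```

carry_out([
  [[-0.0008,-0.0003,0.0016,0,0,0],[0,0,0,0,0,0],[0,0,0,0,0,0],[0,0,0,0,0,0],[-0.0086,-0.0036,0.0176,0,0,0],[-0.0172,-0.0072,0.0352,0,0,0],[0,0,0.05,0,0,0],[0,0,0.08,0,0,0],[0,-0.02,0.08,0,0,0]],
], jaw=-1)

```text
time_s: 25.5
ee_pos: [0.4817, 0.0506, 0.1817]
tool_rot: [-3.129, 0.489, -2.744]
ft_force: [0.8, -0.5, 0.6]
width: 0.999
gripper_force: 0.0
```

```bash
python3 - <<'E'
from h import *
m=arm.camera_model('side');a=arm.snapshot('side')
for n in('spacer','housing','disc'): print(n,[(np.round(d['box']).astype(int).tolist(),round(d['score'],2)) for d in arm.spot_in('side',n)][:4])
q=lambda p:proj(m,P2W(V,p)).round(0)
print('spacer top expected',q([[0,0,.046]]))
s=arm.get_state();print(s['time_s'],s['ee_pos'].round(4),np.round(s['tool_rot'],3),s['joint_pos'].round(2))
needdn(.626,-.271,.2,2.9)
E
```

```text
spacer [([268, 190, 20, 17], 0.89), ([211, 159, 36, 33], 0.66), ([151, 199, 65, 9], 0.32)]
housing []
disc [([450, 291, 16, 13], 0.72), ([451, 248, 18, 18], 0.67)]
spacer top expected [[279. 200.]]
25.7 [0.4821 0.0496 0.1807] [-3.13   0.489 -2.748] [ 0.79  0.39 -1.03  2.33  1.14  0.24  0.77]
t 25.7 [0.4821 0.0496 0.1807] F [ 0.1  0.1 -0.1] w 1.0 shift [ 0.2879 -0.6412  0.0386] turn [-0.0174  0.3313 -0.4131]
```

```bash
python3 - <<'E'
from sim import *
s=arm.get_state();q=s['joint_pos'];R0=Ro.from_euler('xyz',s['tool_rot']).as_matrix();y=V[2];t=np.deg2rad(28)
dn=lambda yaw:Ro.from_euler('z',yaw).as_matrix()@np.diag([1,-1,-1.])
for yaw in(3.54,3.8):
  sim(q,s['ee_pos'],R0,[([.5,-.03,.23],dn(y+np.pi),4,'untilt'),([.626,-.271,.2],dn(yaw),8,'over'),([.626,-.271,.017],dn(yaw),6,'down'),([.56,-.1,.22],dn(yaw),8,'up'),
   (P2W(V,[.03,0,.13]),tool(y+np.pi,.3),8,'mid'),(P2W(V,[.02,0,.1]),tool(y+np.pi,t*.9),8,'appr'),(P2W(V,[0,0,.085]),tool(y+np.pi,t),4,'mouth')],.02)
E
```

```text
untilt [ 0.93  0.61 -1.24  1.98  0.68  1.05  1.35] err mm 0.0 rad 0.0
over [ 0.96  0.91 -1.06  1.47  0.82  1.24  1.77] err mm 0.0 rad 0.0
down [ 0.89  1.12 -0.9   1.53  0.99  1.    1.67] err mm 0.0 rad 0.0
up [ 0.92  0.73 -1.16  1.81  0.75  1.12  1.46] err mm 0.0 rad 0.0
mid [ 0.82  0.52 -1.16  2.27  0.92  0.51  0.98] err mm 0.0 rad 0.0
appr [ 0.63  0.46 -0.85  2.36  1.33  0.19  0.59] err mm 0.1 rad 0.001
mouth [ 0.63  0.51 -0.83  2.4   2.    0.19 -0.03] err mm 1.5 rad 0.009
untilt [ 0.93  0.61 -1.24  1.98  0.68  1.05  1.35] err mm 0.0 rad 0.0
over [ 0.98  0.94 -1.11  1.47  0.86  1.27  2.  ] err mm 0.0 rad 0.0
down [ 0.91  1.15 -0.95  1.53  1.04  1.03  1.91] err mm 0.0 rad 0.0
up [ 0.94  0.77 -1.21  1.81  0.79  1.15  1.69] err mm 0.0 rad 0.0
mid [ 0.82  0.52 -1.15  2.27  0.92  0.5   0.98] err mm 0.0 rad 0.0
appr [ 0.63  0.46 -0.85  2.36  1.33  0.19  0.59] err mm 0.1 rad 0.001
mouth [ 0.63  0.51 -0.83  2.4   2.    0.19 -0.03] err mm 1.5 rad 0.009
```

carry_out([
  [[0.01,-0.05,0.04,-0.042,0.1,0],[0.02,-0.09,0.03,-0.042,0.1,0],[0.04,-0.09,0,-0.042,0.1,0],[0.05,-0.09,0,0,0,0.06],[0.05,-0.09,0,0,0,0.06],[0.05,-0.09,-0.02,0,0,0.057],[0.05,-0.09,-0.02,0,0,0],[0.018,-0.051,-0.02,0,0,0],[0,0,0,0,0,0],[0,0,0,0,0,0]],
])

```text
time_s: 26.95
ee_pos: [0.6307, -0.2629, 0.1742]
tool_rot: [-3.096, 0.084, -2.485]
ft_force: [0.2, 0.9, 0.9]
width: 1.0
gripper_force: 0.0
```

```bash
python3 - <<'E'
from h import *
for i in range(2): a,m,R=look('disc')
needdn(.626,-.271,.03,3.8);print(arm.get_state()['joint_pos'].round(2))
cv2.imwrite('pics/w7.png',a[:,:,::-1])
E
```

```text
disc [299 139  47  52] 0.95 [ 0.6291 -0.2704  0.0778] 0.05
disc [242  72  36  38] 0.92 [ 0.614  -0.3463  0.1225] 0.558
disc [230 196  45  39] 0.62 [ 0.7172 -0.2929  0.0686] 0.035
tcp [ 0.6308 -0.2627  0.175 ] [-3.095  0.084 -2.484] 27.05
disc [231 194  43  44] 0.97 [ 0.717  -0.2929  0.1963] 0.068
disc [242  70  39  38] 0.62 [ 0.6142 -0.3474 -0.1347] 0.552
disc [298 138  48  51] 0.58 [ 0.6289 -0.2705  0.2255] 0.045
tcp [ 0.6308 -0.2633  0.1753] [-3.095  0.084 -2.485] 27.15
t 27.15 [ 0.6308 -0.2633  0.1753] F [-0.  -0.2  0.9] w 1.0 shift [-0.0096 -0.0153 -0.2906] turn [-0.0098  0.0635  0.0025]
[ 0.99  0.9  -1.07  1.53  0.83  1.11  2.  ]
```

carry_out([
  [[-0.002,-0.0072,-0.05,-0.005,0.032,0.001],[-0.0016,-0.0072,-0.09,-0.005,0.032,0.001],[0,0,-0.08,0,0,0],[0,0,-0.055,0,0,0],[0,0,-0.02,0,0,0],[0,0,0,0,0,0]],
], jaw=-0.25)

```text
time_s: 27.9
ee_pos: [0.629, -0.2716, 0.0274]
tool_rot: [3.14, -0.001, -2.486]
ft_force: [-0.2, -0.2, 0.1]
width: 0.625
gripper_force: 0.0
```

```bash
python3 -c "
from h import *
needdn(.629,-.2705,.0165,3.8)"
```

```text
t 27.9 [ 0.629  -0.2716  0.0274] F [-0.2 -0.2  0.1] w 0.625 shift [-0.      0.0022 -0.0218] turn [-0.0004 -0.0007  0.0016]
```

carry_out([
  [[0,0.002,-0.014,0,0,0],[0,0,-0.009,0,0,0],[0,0,0,0,0,0]],
])

```text
time_s: 28.28
ee_pos: [0.6288, -0.2708, 0.0159]
tool_rot: [3.141, -0.001, -2.486]
ft_force: [0.4, -0.1, 1.1]
width: 0.625
gripper_force: 0.0
```

carry_out([
  [[0,0,0,0,0,0],[0,0,0,0,0,0],[0,0,0,0,0,0],[0,0,0,0,0,0]],
], jaw=1)

```text
time_s: 28.78
ee_pos: [0.63, -0.271, 0.0175]
tool_rot: [-3.141, 0.001, -2.486]
ft_force: [-1.1, 0.3, 5.9]
width: 0.496
gripper_force: 44.5
```

carry_out([
  [[0,0,0.06,0,0,0],[0,0,0.12,0,0,0],[-0.02,0.06,0.1,0,0,0],[-0.04,0.1,0.06,0,0,0],[-0.05,0.1,0.04,0,0,-0.06],[-0.05,0.1,0,0,0,-0.06],[-0.05,0.1,0,0,0,-0.055],[-0.05,0.1,0,0.039,-0.092,0],[-0.035,0.1,-0.05,0.039,-0.092,0],[0,0,0,0,0,0]],
])

```text
time_s: 30.02
ee_pos: [0.4756, 0.0589, 0.1799]
tool_rot: [-3.14, 0.287, -2.739]
ft_force: [1.0, -1.8, -1.0]
width: 0.493
gripper_force: 41.1
```

```bash
python3 -c "
from h import *
need(V,[.02,0,.1],.9)
print([(np.round(d['box']).astype(int).tolist(),round(d['score'],2)) for d in arm.spot_in('wrist','disc')] if arm.snapshot('wrist') is not None else 0)"
```

```text
t 30.02 tcp_p [ 2.690e+01 -1.000e-01  1.384e+02] F_p [-0.2 -2.1 -1. ] w 0.493 q [ 0.78  0.48 -1.14  2.2   0.8   0.56  1.07]
shift [ 0.0218  0.0095 -0.0744] turn [ 0.0406 -0.0938 -0.0013]
[([275, 218, 92, 93], 0.58), ([530, 126, 108, 51], 0.24)]
```

carry_out([
  [[0.007,0.003,-0.025,0.014,-0.032,0],[0.007,0.003,-0.025,0.014,-0.031,0],[0.007,0.003,-0.024,0.013,-0.031,0],[0,0,0,0,0,0],[0,0,0,0,0,0]],
])

```text
time_s: 30.75
ee_pos: [0.4951, 0.0614, 0.146]
tool_rot: [3.139, 0.448, -2.75]
ft_force: [0.2, -0.4, -1.9]
width: 0.489
gripper_force: 41.1
```

```bash
python3 -c "
from h import *
need(V,[0,0,.083])"
```

```text
t 30.75 tcp_p [27.7 -5.3 99.6] F_p [-0.9 -0.4 -1.7] w 0.489 q [ 0.56  0.44 -0.82  2.3   1.22  0.22  0.67]
shift [-0.0349 -0.0032 -0.0554] turn [ 0.009  -0.0255  0.0046]
```

carry_out([
  [[-0.011,-0.001,-0.014,0.003,-0.009,0.0015],[-0.012,-0.001,-0.014,0.003,-0.009,0.0015],[-0.012,-0.0012,-0.014,0.003,-0.008,0.0015],[0,0,-0.0134,0,0,0],[0,0,0,0,0,0],[0,0,0,0,0,0]],
])

```text
time_s: 31.5
ee_pos: [0.4769, 0.0597, 0.1179]
tool_rot: [3.141, 0.489, -2.743]
ft_force: [0.5, -0.1, -1.3]
width: 0.497
gripper_force: 41.1
```

```bash
python3 -c "
from h import *
need(V,[0,0,.065])
m=arm.camera_model('wrist');a=arm.snapshot('wrist')
cv2.imwrite('pics/w8.png',a[:,:,::-1])
P=boxpts(.044,.012,True);P[:,2]-=.017
s=arm.get_state();R=Ro.from_euler('xyz',s['tool_rot']).as_matrix()
q=proj(m,s['ee_pos']+(P*[1,1,-1])@R.T)
print('pred box',q.min(0).round(),q.max(0).round(),[(np.round(d['box']).astype(int),round(d['score'],2)) for d in arm.spot_in('wrist','disc')])"
```

```text
t 31.5 tcp_p [-0.8  0.1 83. ] F_p [-0.2 -0.2 -1.3] w 0.497 q [ 0.65  0.55 -0.91  2.38  1.89  0.29  0.06]
shift [ 0.017   0.0069 -0.031 ] turn [-0.0006  0.0003  0.0004]
pred box [272. 219.] [366. 312.] [(array([274, 220,  93,  93]), 0.93), (array([281, 208,  83,  30]), 0.3)]
```

View pics/w8.png

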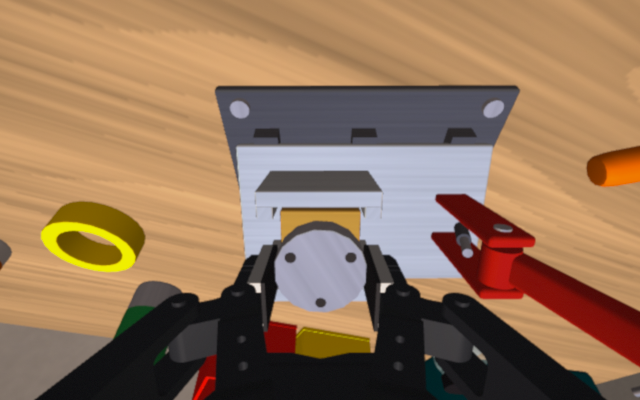

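The steel disc with its three holes sits flat and centred in the gripper (320,267). The brass spacer is already in the pocket, showing at (320,222). Lowering the disc.

carry_out([
  [[0.005,0.002,-0.008,0,0,0],[0.004,0.0017,-0.0078,0,0,0],[0.004,0.0016,-0.0076,0,0,0],[0.004,0.0016,-0.0076,0,0,0],[0,0,0,0,0,0]],
])

```text
time_s: 32.22
ee_pos: [0.4842, 0.0635, 0.1012]
tool_rot: [3.139, 0.487, -2.742]
ft_force: [-0.1, 0.2, -1.3]
width: 0.492
gripper_force: 41.1
```

carry_out([
  [[0.0013,0.0005,-0.0026,0,0,0],[0,0,0,0,0,0]],
])

```text
time_s: 32.48
ee_pos: [0.4847, 0.0635, 0.1005]
tool_rot: [3.141, 0.488, -2.741]
ft_force: [-4.8, -1.2, 6.9]
width: 0.49
gripper_force: 43.2
```

```bash
python3 -c "
from h import *
need(V,[0,0,.062])"
```

```text
t 32.48 tcp_p [-1.4  0.6 63.6] F_p [-1.1  0.8  8.4] w 0.49 q [ 0.64  0.63 -0.92  2.36  1.95  0.35  0.02]
shift [ 0.004   0.0004 -0.0015] turn [-0.0001 -0.0005 -0.0006]
```

carry_out([
  [[0.0022,0.0006,0.0004,0,0,0],[0,0,0,0,0,0]],
])

```text
time_s: 32.72
ee_pos: [0.4847, 0.0635, 0.1005]
tool_rot: [3.141, 0.487, -2.741]
ft_force: [-9.2, -4.2, 13.8]
width: 0.494
gripper_force: 44.8
```

carry_out([
  [[0,0,0,0,0,0],[0,0,0,0,0,0],[0,0,0,0,0,0],[0,0,0,0,0,0],[-0.0086,-0.0036,0.0176,0,0,0],[-0.0129,-0.0054,0.0264,0,0,0],[0,0,0.05,0,0,0],[0,0,0.08,0,0,0],[0,-0.02,0.08,0,0,0]],
], jaw=-1)

```text
time_s: 33.85
ee_pos: [0.4779, 0.0486, 0.1878]
tool_rot: [-3.128, 0.487, -2.744]
ft_force: [-0.7, -1.2, 0.2]
width: 1.002
gripper_force: 0.0
```

```bash
python3 - <<'E'
from h import *
m=arm.camera_model('side');a=arm.snapshot('side')
w=arm.camera_model('wrist');b=arm.snapshot('wrist')
P=boxpts(.044,.012,True)
for c,mm in(('side',m),('wrist',w)):
  q=proj(mm,P2W(V,P+[0,0,.046]));print(c,'pred',q.min(0).round(),q.max(0).round(),[(np.round(d['box']).astype(int).tolist(),round(d['score'],2)) for d in arm.spot_in(c,'disc')])
o=np.hstack([cv2.resize(a[150:245,210:330],(500,396),interpolation=cv2.INTER_CUBIC)[:,:300+100],cv2.resize(b[60:380,160:480],(396,396))])
cv2.imwrite('pics/c9.png',o[:,:,::-1])
s=arm.get_state();print(s['time_s'],s['ee_pos'].round(4),np.round(s['tool_rot'],3),s['joint_pos'].round(2))
for an in(1.85,1.4,1.0,.8):print(an,P2W(V,[0,.09-.1*np.cos(an),.066+.1*np.sin(an)]).round(3))
E
```

```text
side pred [269. 189.] [288. 208.] [([270, 192, 19, 18], 0.82), ([449, 293, 19, 11], 0.69), ([451, 249, 20, 19], 0.61)]
wrist pred [306. 137.] [370. 201.] []
34.05 [0.4783 0.0476 0.1871] [-3.129  0.488 -2.748] [ 0.82  0.37 -1.05  2.34  1.04  0.24  0.86]
1.85 [0.398 0.154 0.188]
1.4 [0.414 0.112 0.19 ]
1.0 [0.435 0.081 0.178]
0.8 [0.446 0.069 0.167]
```

View pics/c9.png

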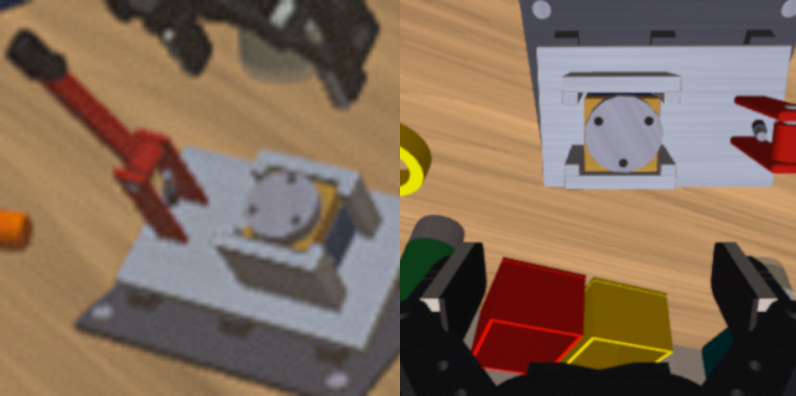

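Both views show the disc flat and centred on the spacer inside the walls. Next is the clamp: close the fingers, go round to its +y side and push the tip over.

```bash
python3 - <<'E'
from sim import *
s=arm.get_state();q=s['joint_pos'];R0=Ro.from_euler('xyz',s['tool_rot']).as_matrix();y=V[2]
dn=lambda yaw:Ro.from_euler('z',yaw).as_matrix()@np.diag([1,-1,-1.])
yp=Rp(y)[:,1]
tip=P2W(V,[0,.1175,.162]);A=tip+yp*.035+[.004,0,0];A[2]=.184;Bu=A.copy();Bu[2]=.285
E=P2W(V,[0,.024,.141])+yp*.02;E[2]=.184
for yaw in(y+np.pi,y+np.pi/2):
  sim(q,s['ee_pos'],R0,[([.48,.05,.285],dn(y+np.pi),5,'up'),(Bu,dn(yaw),8,'over'),(A,dn(yaw),4,'down'),(E,dn(yaw),6,'push')],.02)
print(A.round(4),E.round(4),((Bu-s['ee_pos'])/.5).round(3),((E-A)/.5).round(3))
E
```

```text
up [ 0.83  0.43 -1.25  1.97  0.47  1.08  1.35] err mm 0.0 rad 0.0
over [ 0.62  0.25 -1.27  2.1   0.28  0.99  1.17] err mm 0.0 rad 0.0
down [ 0.37  0.43 -1.05  2.21  0.53  0.79  0.95] err mm 0.0 rad 0.0
push [ 0.59  0.46 -1.03  2.17  0.55  0.81  1.18] err mm 0.0 rad 0.0
up [ 0.83  0.43 -1.25  1.97  0.47  1.08  1.35] err mm 0.0 rad 0.0
over [ 0.43  0.16 -1.03  2.1   0.17  0.96 -0.28] err mm 0.0 rad 0.0
down [ 0.25  0.36 -0.88  2.21  0.41  0.74 -0.51] err mm 0.0 rad 0.0
push [ 0.46  0.38 -0.86  2.17  0.42  0.76 -0.27] err mm 0.0 rad 0.0
[0.3881 0.1858 0.184 ] [0.4354 0.0897 0.184 ] [-0.18   0.276  0.196] [ 0.095 -0.192  0.   ]
```

carry_out([
  [[0,0,0.08,0,0,0],[0,0,0.08,-0.042,0.1,0],[0,0,0.05,-0.042,0.1,0],[0,0,0,-0.042,0.1,0],[-0.045,0.069,0,0,0,0],[-0.045,0.069,0,0,0,0],[-0.045,0.069,0,0,0,0],[-0.045,0.069,0,0,0,0],[0,0,0,0,0,0],[0,0,0,0,0,0]],
], jaw=1)

```text
time_s: 35.3
ee_pos: [0.3929, 0.1778, 0.2726]
tool_rot: [-3.103, 0.049, -2.753]
ft_force: [-0.5, -0.5, -0.1]
width: 0.002
gripper_force: 0.0
```

```bash
python3 -c "
from h import *
needdn(.3881,.1858,.184,V[2]+np.pi);print(arm.get_state()['joint_pos'].round(2))"
```

```text
t 35.3 [0.3929 0.1778 0.2726] F [-0.5 -0.5 -0.1] w 0.002 shift [-0.0096  0.0161 -0.1772] turn [0.0113 0.04   0.008 ]
[ 0.48  0.29 -1.19  2.05  0.39  0.98  1.06]
```

carry_out([
  [[-0.012,0.025,0,0.011,0.04,0.008],[0,0,0,0,0,0],[0,0,-0.08,0,0,0],[0,0,-0.07,0,0,0],[0,0,-0.027,0,0,0],[0,0,0,0,0,0]],
])

```text
time_s: 36.05
ee_pos: [0.3865, 0.1907, 0.1846]
tool_rot: [3.14, -0.001, -2.742]
ft_force: [-0.2, 0.7, 0.4]
width: 0.001
gripper_force: 0.0
```

```bash
python3 -c "
from h import *
needdn(.4354,.0897,.184,V[2]+np.pi);s=arm.get_state();print(((s['ee_pos']-[V[0],V[1],.045])@Rp(V[2])).round(4))"
```

```text
t 36.05 [0.3865 0.1907 0.1846] F [-0.2  0.7  0.4] w 0.001 shift [ 0.0979 -0.202  -0.0012] turn [-0.0007 -0.0008 -0.    ]
[0.002 0.156 0.157]
```

carry_out([
  [[0.01,-0.02,0,0,0,0],[0.01,-0.02,0,0,0,0],[0.01,-0.02,0,0,0,0],[0.01,-0.02,0,0,0,0],[0.01,-0.02,0,0,0,0],[0.01,-0.02,0,0,0,0],[0.01,-0.02,0,0,0,0],[0.01,-0.02,0,0,0,0]],
])

```text
time_s: 37.05
ee_pos: [0.4271, 0.1101, 0.1847]
tool_rot: [3.14, 0.0, -2.742]
ft_force: [0.1, 2.1, -0.7]
width: -0.0
gripper_force: 0.6
```

```bash
python3 -c "
from h import *
m=arm.camera_model('side');arm.snapshot('side')
print([(np.round(d['box']).astype(int).tolist(),round(d['score'],2)) for n in('clamp_tip','clamp') for d in arm.spot_in('side',n)])
for an in(1.85,1.4,1.2,1,.8,.5,0):print(an,proj(m,P2W(V,[0,.09-.1*np.cos(an),.066+.1*np.sin(an)])).round())"
```

```text
[([153, 199, 66, 12], 0.63), ([239, 169, 16, 24], 0.47), ([242, 165, 11, 28], 0.55), ([267, 137, 18, 34], 0.16)]
1.85 [[218. 162.]]
1.4 [[234. 165.]]
1.2 [[242. 168.]]
1 [[251. 172.]]
0.8 [[259. 176.]]
0.5 [[269. 184.]]
0 [[280. 196.]]
```

carry_out([
  [[0.01,-0.02,0,0,0,0],[0.01,-0.02,0,0,0,0],[0.01,-0.02,0,0,0,0],[0.01,-0.02,0,0,0,0],[0,0,0,0,0,0],[0,0,0,0,0,0]],
])

```text
time_s: 37.95
ee_pos: [0.4463, 0.0713, 0.1848]
tool_rot: [3.14, 0.0, -2.741]
ft_force: [-0.4, 0.0, 1.1]
width: 0.001
gripper_force: 0.0
```

```bash
python3 -c "
from h import *
arm.snapshot('side')
print([(np.round(d['box']).astype(int).tolist(),round(d['score'],2)) for n in('clamp_tip','clamp') for d in arm.spot_in('side',n)])"
```

```text
[([240, 185, 46, 21], 0.89), ([241, 186, 45, 15], 0.6), ([375, 144, 22, 68], 0.29)]
```

The clamp snapped over. Withdrawing straight up, then checking.

carry_out([
  [[0,0,0.06,0,0,0],[0,0,0.1,0,0,0],[0,-0.05,0.05,0,0,0],[0.02,-0.1,0,0,0,0],[0.02,-0.1,0,0,0,0],[0,-0.1,0,0,0,0],[0,0,0,0,0,0],[0,0,0,0,0,0],[0,0,0,0,0,0]],
])

```text
time_s: 39.22
ee_pos: [0.4665, -0.1023, 0.29]
tool_rot: [3.14, 0.0, -2.738]
ft_force: [-0.6, 0.5, 1.0]
width: 0.001
gripper_force: 0.0
```

```bash
python3 - <<'E'
from h import *
s=arm.get_state();print(s['time_s'],s['ee_pos'].round(3))
for c in('side','scene'):
  m=arm.camera_model(c);arm.snapshot(c)
  for n in('clamp_tip','clamp','disc','spacer'): print(c,n,[(np.round(d['box']).astype(int).tolist(),round(d['score'],2)) for d in arm.spot_in(c,n)][:3])
  for an in(.25,0,-.12):
    A=np.array([[x,.09-r*np.cos(an)+k*np.sin(an),.066+r*np.sin(an)+k*np.cos(an)] for x in(-.008,.008) for r in(0,.113) for k in(-.005,.005)])
    q=proj(m,P2W(V,A));print(an,q.min(0).round(),q.max(0).round())
E
```

```text
39.225 [ 0.467 -0.102  0.29 ]
side clamp_tip [([240, 184, 47, 19], 0.53)]
side clamp [([239, 182, 45, 23], 0.54)]
side disc [([266, 196, 20, 10], 0.55), ([451, 293, 17, 10], 0.48)]
side spacer [([418, 191, 26, 53], 0.71), ([269, 195, 23, 13], 0.38)]
0.25 [242. 184.] [283. 195.]
0 [242. 184.] [287. 202.]
-0.12 [242. 184.] [288. 204.]
scene clamp_tip [([342, 192, 39, 5], 0.57)]
scene clamp [([342, 189, 36, 10], 0.49)]
scene disc [([184, 227, 13, 10], 0.61), ([180, 254, 19, 17], 0.57), ([343, 195, 13, 4], 0.49)]
scene spacer [([345, 190, 34, 8], 0.54)]
0.25 [340. 182.] [383. 192.]
0 [340. 189.] [382. 197.]
-0.12 [340. 189.] [383. 202.]
```

The clamp lies at about 0 rad on the disc in both cameras, and the robot is clear. Handing in.

```bash
python3 -c "
from bench import arm
print(arm.job_done())"
```

```text
the job is handed in; nothing more can be done
None
```

The housing, spacer and larger steel disc are stacked in the pocket with the clamp snapped shut on the disc (checked in both fixed cameras), and the job was handed in at about 39 s of the 72 s allowed; no verdict was returned.

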